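# Clamp a keyed heatsink module in the drill vise

## Robot

A 7-joint arm with a two-finger parallel gripper is mounted at the origin on the work surface. World frame = base frame: x ahead of the robot, y to its left, z up, the work surface at z = 0. Lengths are in m, angles in rad, forces in N, time in s.
With the tool pointing down it reaches from about 0.425 to 0.95 m from the base axis. Payload 4.7 kg.
Tool frame: the origin (TCP) lies on the front face of the gripper's body, between the roots of the fingers; the fingertips stand 73 mm ahead of it and the grasp point (between the pads) lies 54 mm ahead of it (bot.nose_length is the distance from the TCP to the fingertips, in m); z points along the fingers, y is the direction in which the jaws open and shut (so a half turn about z gives the same grasp; the last joint's range is limited). The gripper opens to 85 mm and grips with 20 to 120 N. Pads are 22 mm wide; open, the fingers measure 114 mm over their backs; the gripper's body (76 mm by 85 mm) begins 54 mm behind the grasp point. The pads swing forward as they close: fully open they stand 13 mm farther back than shut.
Start: joints at [-1.286, 0.469, -0.049, 1.532, 0.024, 1.141, -0.082], TCP at [0.208, 0.642, 0.304] pointing down, gripper open.
Joint ranges: [-2.59, 2.59], [-0.33, 1.99], [-1.39, 1.29], [0.1, 2.45], [-1.04, 4.18], [0.21, 1.99], [-2.66, 2.66]. Speed limits (rad/s): [2.57, 2.57, 3.14, 3.14, 3.14, 3.14, 3.14].

## Interface

Orientations are given as a rotation vector (axis times angle).
In Python, from bench import bot gives the robot as it stands.
- The arm moves only by the tool play_rows, never from a script. Its argument "steps" is a list of rows, each a list of 4 numbers: the shift along the tool's x, y, z in mm, then the turn about the tool's z in degrees. A call has 1 to 20 rows; each row is the pose to reach, as a shift and turn from the pose measured when the call began, along the tool's axes at that moment; what a row does not reach only later rows make up. A row lasts 1/10 s, in which the tool goes at most 50 mm and 8.59 degrees, less where a joint would pass 70% of its speed; a pose out of reach is approached as far as the arm can. A call with a gripper value outside its range is refused whole. "grip" is the closure, from -1 (fully open) to 1 (shut), so that 0 is half open, set as the call begins (left out, the last holds). The fingers move at their own pace and stop on an object; the grip force is fixed at half the most. Time passes only in rows, so rows that repeat a pose let the fingers close. It gives the time, the measured TCP pose, the force and the opening at its end, in the units of the state.
- bot.get_state(): the state, without advancing time (a new reading comes with each control period).
- bot.grab_frame(name): name is "scene" or "top" or "wrist"; returns (picture, depth): 384x512x3 uint8, red, green, blue; 384x512 float32, m along the optical axis (not along the pixel's ray), 0 where there is no reading.
- bot.camera_model(name): a dict with "intrinsics" (3x3 intrinsics, pixels), "k1" (the pictures are not rectified: a ray, as slopes to the right and down, at radius r is drawn at 1 + k1 r^2 times it, then the intrinsics apply), "R" (3x3) and "t" (3): a world point X has camera coordinates R X + t. Camera axes: x right, y down, z forward; pixel columns grow to the right and rows downward; lengths in m; the calibration is good to about 2 mm. A picture is of the moment at which its call begins: read the wrist's pose just before it. camera_model takes no time and is no camera call; for the wrist camera it gives the pose at the moment of the call.
- bot.hand_in(): hands the job in, once; it reports no verdict.
Trained networks look in the newest picture that a camera, given by its name, has taken for a name from the list of things; names that differ only in an ending like _2 or _b are one class to them, and where a whole thing is asked for, a point or a joint stands for the part that bears it (a point fixed in the world has none). Each returns a list of dicts, best first, with "confidence" (0 to 1); they miss things now and then, are a little off and sometimes report something else, mostly with a low value. They report only what shows in the picture. A call takes as long as a camera call. They do not tell look-alikes from the thing itself.
- bot.find_in(camera, name): "location" ([x, y, z] in m, in world coordinates, good to about 4 mm: the middle of the surface that is visible of it).
The state is a dict: "time": time; "joints": joint angles; "joint_vel": joint speeds; "joint_efforts": joint torques, N m; "position": TCP position; "orientation": TCP orientation; "wrist_force": force on the tool from outside, world axes, zero at the start; "moment": the same for the moment, N m; "finger_gap": opening from 0.0 (shut) to 1.0 (fully open).
Only numpy, scipy, OpenCV 4.12 (cv2) and the standard library are available. Lean on these libraries where they do the work, as an engineer would, in place of code of your own. Each camera call takes 0.05 s, during which the arm holds its last target.

## Task

Lift the middle heatsink module straight up out of its carrier until it is clear of the two it is keyed to, and set it down without dropping it, upright on the bed of the drill vise between the jaws, square to them with a slotted side towards each jaw and about midway along the jaws. Then turn the vise crank until the sliding jaw has pushed the module against the fixed jaw and holds it firmly, and let go. Leave the other things on the cart where they are.

Things in the scene. Friction and masses are not known exactly. Their poses are not given: they have to be found in the camera images.
- carrier: Heatsink carrier, fixed: base plate 70 x 156 x 8 mm (x, y, z), two outer modules 44 x 40 mm screwed to it, tops 68 mm above the cart, inner faces at y = +/-21.5 mm, the loose module between. From each inner face a T tongue (head 16 mm wide, top 44 mm above the cart) reaches into the loose module's slot with 1.5 mm play: it leaves only straight up, by over 36 mm. Origin: centre of underside.
- heatsink: The middle module, loose aluminium, 44 x 40 x 60 mm (x, y, z), 0.15-0.23 kg. Lower 40 mm solid with an upright T-slot (mouth 10 mm) in each y face; upper 20 mm thin fins along x. The x faces are plain: grasp there, 44 mm wide. It starts on the carrier plate, underside 8 mm above the cart, axes as the carrier's. Origin: centre of the underside, z up.
- vise: Grey drill vise, fixed, 116 x 250 mm. Screw along y. Bed 74 mm wide (x), 50 mm above the cart. Fixed jaw at the +y end, its face at y = 45 mm looking to -y; the sliding jaw's face looks to +y. Faces 70 mm wide, tops 85 mm above the cart. Nut bracket at y = -107 to -126 mm, 82 mm tall, the crank beyond it at the -y end. Origin: on the cart below the screw's line, midway across; z up.
- fixed_face (a point): Middle of the lower edge of the fixed jaw's face, at bed height (50 mm above the cart). Axes as the vise.
- jaw: The sliding jaw, 36 mm thick, 74 mm wide. Origin: middle of the lower edge of its face, at bed height. The distance from here to fixed_face is the jaw opening: 59 to 71 mm at the start, 40 mm with the module clamped. It moves only by the crank, 12 mm per turn, and does not run back by itself.
- crank_axis (a point): Point on the crank's axis (which runs along the vise's y, 70 mm above the cart) in the mid-plane of the knob, 156 mm to -y of the vise's origin.
- knob_mid (a point): Middle of the crank knob, a black cylinder 16 mm in diameter, 38 mm long, parallel to the vise's y, spinning freely on its pin. It runs on a circle of 38 mm radius about crank_axis, its middle 32 to 108 mm above the cart. The 7 mm thick crank arm begins 1 mm beyond its inner (+y) end.
- crank (a joint): Crank angle, rad. knob_mid = crank_axis + 38 mm * (sin along the vise's x, cos along z): at 0 the knob is on top. Growing = clockwise seen from the crank's end = jaw closes: opening = 66 mm - 1.91 mm * value. Turning takes about 3 N at the knob. With the module against both jaws, 0.3 to 0.8 rad more clamps it firmly; the crank stiffens steeply there and forced farther slips from the grip.
- antenna: Bystander: black tabletop antenna base, 72 mm disc with a thin mast, 109 mm tall.
- funnel: Bystander: hard green funnel standing on its 80 mm mouth, 85 mm tall.
- spring_clamp: Bystander: steel spring clamp lying flat, about 110 mm long, 18 mm tall.
- screwdriver: Bystander: screwdriver lying flat.
- jar: Bystander: jar, 52 mm in diameter, 70 mm tall.
- wrench: Bystander: wrench lying flat.
Not all that is in view belongs to the job. Leave any orange look-alike of the carrier alone.

How it is judged:
On the way, in this order (a step that is already met when the one before it is completed fails the run):
1. the module has come straight up out of the carrier (z of heatsink in the frame of carrier above 0.052 m and x of heatsink in the frame of carrier between -0.02 and 0.02 m and y of heatsink in the frame of carrier between -0.02 and 0.02 m).
2. the module stands upright on the vise bed between the jaws, square to them, let go of (x of heatsink in the frame of vise between -0.015 and 0.015 m and z of heatsink in the frame of vise between 0.046 and 0.054 m and angle between heatsink's own z axis and vertical below 0.08 rad and angle between the x axis of heatsink and the x axis of vise, either way round below 0.12 rad and y of heatsink in the frame of vise between -0.02 and 0.03 m and contact force between the fingers and heatsink below 0.1 N and linear speed of heatsink below 0.03 m/s), for 0.2 s.
At the end, for the whole second after the job is handed in: The module stands on the vise bed (within 4 mm of bed height, upright within 4.5 degrees, square to the jaws within 7 degrees, its middle within 15 mm of the middle of the jaws along x), is against the fixed jaw (within 3 mm), is held by the sliding jaw with more than 8 N, and all is at rest (x of heatsink in the frame of vise between -0.015 and 0.015 m and z of heatsink in the frame of vise between 0.046 and 0.054 m and angle between heatsink's own z axis and vertical below 0.08 rad and angle between the x axis of heatsink and the x axis of vise, either way round below 0.12 rad and y of heatsink in the frame of fixed_face between -0.023 and -0.017 m and contact force between jaw and heatsink above 8 N and linear speed of heatsink below 0.01 m/s and angular speed of heatsink below 0.1 rad/s and velocity of joint crank between -0.05 and 0.05 rad/s); the robot touches nothing.
It fails at once if the module is dropped: it falls free, faster than 0.4 m/s (contact force between the fingers and heatsink below 0.05 N and linear speed of heatsink above 0.4 m/s).
It fails at once if a bystander is moved more than 30 mm (distance of any of antenna, funnel, spring_clamp, screwdriver, jar, wrench from where it was at the start of the episode above 0.03 m).
It also fails if it takes over 72 s, if anything falls off the work surface, if the arm or the gripper's body presses on something with over 40 N, if the wrist force passes 120 N, or if a joint passes its speed limit or range.

## Working session

There is one attempt and no reset: what is moved stays moved. The work goes in short steps, Python scripts to look and compute and a tool call to move; the robot and the scene stay as the last step left them, time stands still between calls to the robot, and variables do not carry over. Pictures are saved under pics/ and viewed, and the job is handed in when it is done.

Besides the shell and the picture viewer there is one more tool, called after "Emit:" as name([rows], argument=value, ...), one row to a line, values as JSON. play_rows: Moves the arm, as the interface text tells. Its arguments: {"type":"object","properties":{"steps":{"type":"array","items":{"type":"array","items":{"type":"number"}}},"grip":{"type":"number"}},"required":["steps"]}

```bash
mkdir -p pics; cat > h.py <<'E'
import numpy as np, cv2
from bench import bot
from scipy.spatial.transform import Rotation as R
def save(name,fn):
    im,d=bot.grab_frame(name); cv2.imwrite('pics/'+fn+'.png',im[:,:,::-1]); np.save('pics/'+fn+'.npy',d); return im,d
def world(cam,d,u,v,m=None):
    m=m or bot.camera_model(cam);K=np.array(m['intrinsics']);k1=m['k1']
    p=np.array([(u-K[0,2])/K[0,0],(v-K[1,2])/K[1,1]]);q=p.copy()
    for _ in range(20): q=p/(1+k1*(q@q))
    z=d if np.isscalar(d) else d[int(v),int(u)]
    X=np.array([q[0]*z,q[1]*z,z]); return np.array(m['R']).T@(X-np.array(m['t']))
def proj(cam,X,m=None):
    m=m or bot.camera_model(cam);K=np.array(m['intrinsics'])
    c=np.array(m['R'])@np.array(X)+np.array(m['t']);s=c[:2]/c[2];s=s*(1+m['k1']*(s@s));return K[:2,:2]@s+K[:2,2]
def rel(target):
    s=bot.get_state();Rm=R.from_rotvec(s['orientation']).as_matrix()
    return Rm.T@(np.array(target)-np.array(s['position']))*1000
E
python3 - <<'E'
from h import *
np.set_printoptions(precision=4,suppress=True)
s=bot.get_state();print({k:np.round(v,4) for k,v in s.items()});print(R.from_rotvec(s['orientation']).as_matrix())
for c in['scene','top']:
    save(c,c+'0')
    for n in['carrier','heatsink','vise','jaw','knob_mid','crank','fixed_face']:
        try:print(c,n,[(np.round(r['location'],3),round(r['confidence'],2)) for r in bot.find_in(c,n)])
        except Exception as e:print(n,e)
E
```

```text
{'time': np.float64(0.0), 'joints': array([-1.2859,  0.4695, -0.0486,  1.5337,  0.0241,  1.141 , -0.0823]), 'joint_vel': array([ 0.0023, -0.001 ,  0.0019, -0.001 , -0.0004,  0.    ,  0.0004]), 'joint_efforts': array([ -0.0008, -51.0313,  -0.0471, -23.7715,   0.0107,   0.0075,
        -0.    ]), 'position': array([0.2082, 0.6416, 0.3028]), 'orientation': array([-0.4908, -3.1027,  0.0031]), 'wrist_force': array([ 0.457 , -0.0866, -0.1999]), 'moment': array([-0.0202,  0.0256,  0.0013]), 'finger_gap': np.float64(1.0008)}
[[-0.9512  0.3087 -0.0006]
 [ 0.3087  0.9512 -0.0019]
 [-0.     -0.002  -1.    ]]
scene carrier [(array([ 0.304, -0.348,  0.027]), 0.96), (array([ 0.504, -0.323,  0.029]), 0.63), (array([0.462, 0.353, 0.004]), 0.41)]
scene heatsink [(array([0.545, 0.065, 0.083]), 0.67), (array([ 0.509, -0.298,  0.057]), 0.66)]
scene vise [(array([0.553, 0.046, 0.049]), 0.88)]
scene jaw [(array([0.547, 0.064, 0.088]), 0.82)]
scene knob_mid [(array([0.595, 0.165, 0.089]), 0.55)]
scene crank [(array([0.588, 0.155, 0.085]), 0.48)]
scene fixed_face [(array([0.551, 0.044, 0.05 ]), 0.65)]
top carrier [(array([ 0.287, -0.346,  0.016]), 0.9), (array([ 0.48 , -0.277,  0.038]), 0.75)]
top heatsink [(array([ 0.49 , -0.304,  0.063]), 0.8)]
top vise [(array([0.514, 0.06 , 0.05 ]), 0.6)]
top jaw [(array([0.526, 0.068, 0.088]), 0.93), (array([0.516, 0.056, 0.05 ]), 0.47)]
top knob_mid [(array([0.59 , 0.168, 0.09 ]), 0.62)]
top crank [(array([0.583, 0.157, 0.089]), 0.68)]
top fixed_face [(array([0.517, 0.058, 0.046]), 0.62)]
```

View pics/scene0.png

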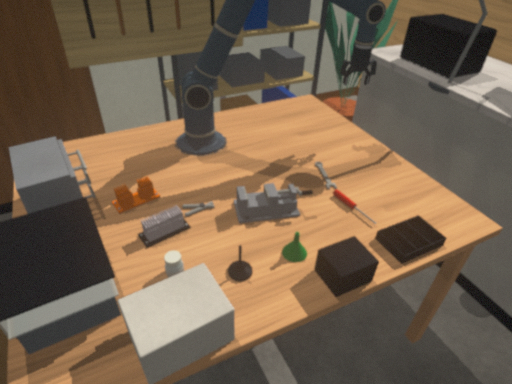

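View pics/top0.png

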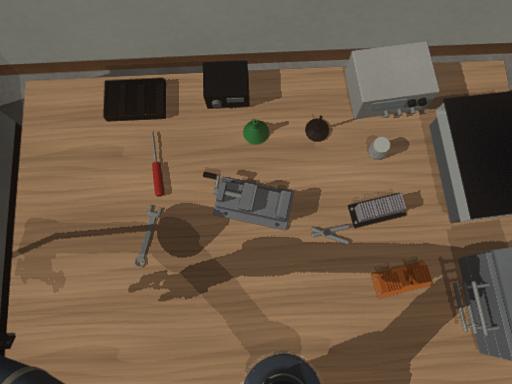

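The grey carrier (top px 377,209; scene 163,225) holds the wanted module. The look-alike is the orange block (top 402,280; scene 137,192), which also shows up as the network's 0.9-confidence "carrier". I choose the grey one and check it in a crop with depth.

```bash
python3 - <<'E'
from h import *
np.set_printoptions(precision=4,suppress=True)
im=cv2.imread('pics/top0.png');d=np.load('pics/top0.npy')
a=cv2.resize(im[180:240,335:420],None,fx=8,fy=8,interpolation=cv2.INTER_CUBIC);cv2.imwrite('pics/c1.png',a)
b=cv2.resize(im[160:240,195:305],None,fx=7,fy=7,interpolation=cv2.INTER_CUBIC);cv2.imwrite('pics/c2.png',b)
m=bot.camera_model('top');print(m)
def cloud(u0,u1,v0,v1):
    return np.array([world('top',d,u,v,m) for v in range(v0,v1) for u in range(u0,u1) if d[v,u]>0])
C=cloud(335,420,180,240);V=cloud(195,305,160,240)
np.save('C.npy',C);np.save('V.npy',V)
for n,P,l,h in[('car top',C,.058,.08),('carrier all',C,.006,.08),('vise tops',V,.078,.095),('bed',V,.044,.056)]:
    Q=P[(P[:,2]>l)&(P[:,2]<h)];r=cv2.minAreaRect((Q[:,:2]*1000).astype(np.float32));print(n,len(Q),np.median(Q[:,2]),r)
E
```

```text
{'intrinsics': array([[462.4659,   0.    , 265.3868],
       [  0.    , 462.4659, 192.3383],
       [  0.    ,   0.    ,   1.    ]]), 'k1': -0.021730290427399854, 'R': array([[-0.0442, -0.999 , -0.004 ],
       [-0.9729,  0.044 , -0.2272],
       [ 0.2272, -0.0062, -0.9738]]), 't': array([0.043 , 0.54  , 1.2196])}
car top 578 0.06563412983367281 ((487.95709228515625, -298.9455261230469), (44.70500183105469, 125.57345581054688), 10.986580848693848)
carrier all 1311 0.054231148177154506 ((490.0932922363281, -297.2294006347656), (244.6000213623047, 173.6294403076172), 87.43353271484375)
vise tops 847 0.08353056029279364 ((532.70849609375, 77.35743713378906), (248.00376892089844, 77.1928939819336), 73.59097290039062)
bed 1033 0.04905436396011647 ((524.6543579101562, 54.63648223876953), (199.97731018066406, 75.06734466552734), 75.31053924560547)
```

View pics/c1.png

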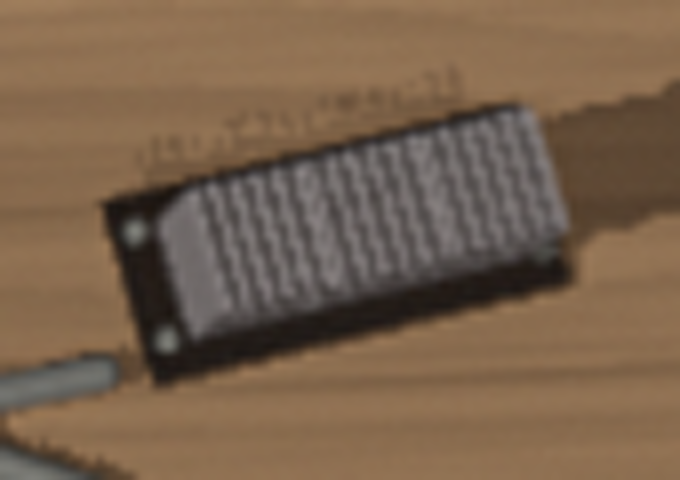

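View pics/c2.png

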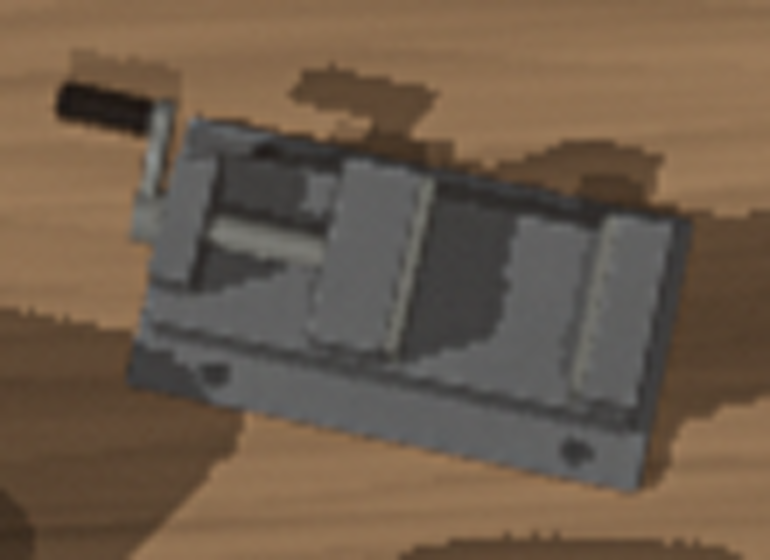

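Emit:
play_rows([
  [-40,-38,0,7],
  [-80,-76,0,14],
  [-120,-114,0,21],
  [-160,-152,0,28],
  [-200,-190,0,35],
  [-240,-228,0,42],
  [-280,-266,0,49],
  [-320,-304,0,56],
  [-360,-342,0,63],
  [-400,-380,0,70],
  [-425,-405,0,77],
  [-440,-420,0,84],
  [-445,-424,0,87],
  [-445,-424,0,87],
], grip=-1)

```text
time: 2.2
position: [0.5016, 0.099, 0.3042]
orientation: [2.496, 1.906, 0.001]
wrist_force: [0.1, 1.2, -0.0]
finger_gap: 1.0
```

```bash
python3 - <<'E'
from h import *
np.set_printoptions(precision=4,suppress=True)
s=bot.get_state();print(s['time'],s['position'],s['joints']);print(R.from_rotvec(s['orientation']).as_matrix())
import pickle
m=bot.camera_model('wrist');save('wrist','w1');pickle.dump(m,open('w1.pkl','wb'));print(m)
for n in['vise','jaw','knob_mid','crank']:print(n,[(np.round(r['location'],3),round(r['confidence'],2)) for r in bot.find_in('wrist',n)])
E
```

```text
2.2 [0.5016 0.099  0.3042] [-0.6919  0.2078  0.4858  1.939  -0.1126  1.0203 -0.4229]
[[ 0.2636  0.9646  0.0009]
 [ 0.9646 -0.2636 -0.0004]
 [-0.0001  0.001  -1.    ]]
{'intrinsics': array([[339.7013,   0.    , 261.1732],
       [  0.    , 339.7013, 192.441 ],
       [  0.    ,   0.    ,   1.    ]]), 'k1': -0.05368762077202856, 'R': array([[ 0.9644, -0.2644,  0.001 ],
       [-0.2505, -0.9124,  0.3236],
       [-0.0846, -0.3123, -0.9462]]), 't': array([-0.4579,  0.173 ,  0.4536])}
vise [(array([0.529, 0.078, 0.048]), 0.84)]
jaw [(array([0.53 , 0.073, 0.08 ]), 0.8)]
knob_mid [(array([0.589, 0.17 , 0.09 ]), 0.69)]
crank [(array([0.585, 0.157, 0.087]), 0.76), (array([0.531, 0.072, 0.083]), 0.6)]
```

View pics/w1.png

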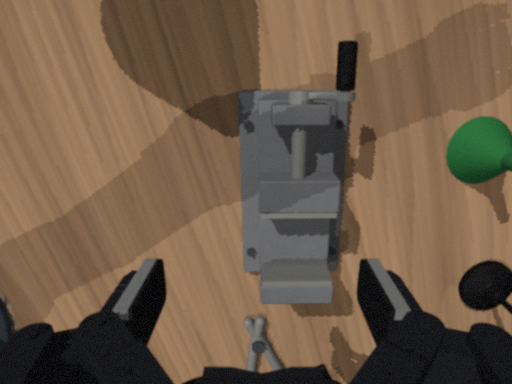

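The vise fills the picture centre: fixed jaw at (297,285), sliding jaw at (299,195), knob at (347,65). I'll fit its frame from the depth.

```bash
cat >> h.py <<'E'
def cloudm(d,m,u0,u1,v0,v1):
    K=np.array(m['intrinsics']);uu,vv=np.meshgrid(np.arange(u0,u1),np.arange(v0,v1));z=d[v0:v1,u0:u1].ravel()
    p=np.stack([(uu.ravel()-K[0,2])/K[0,0],(vv.ravel()-K[1,2])/K[1,1]],1);q=p.copy()
    for _ in range(20): q=p/(1+m['k1']*(q**2).sum(1,keepdims=True))
    X=np.c_[q*z[:,None],z];P=(X-np.array(m['t']))@np.array(m['R']);P[z<=0]=np.nan
    return P.reshape(v1-v0,u1-u0,3)
E
python3 - <<'E'
from h import *
import pickle
np.set_printoptions(precision=4,suppress=True)
m=pickle.load(open('w1.pkl','rb'));d=np.load('pics/w1.npy')
P=cloudm(d,m,0,512,0,384)
Z=P[:,:,2]
for n,(u0,u1,v0,v1),(l,h) in[('fixedtop',(250,345,255,310),(.078,.092)),('jawtop',(250,345,170,225),(.078,.092)),('bracket',(250,345,95,135),(.075,.092)),('bed',(255,335,212,262),(.045,.055)),('base',(235,352,85,275),(.008,.03)),('knob',(330,362,38,95),(.05,.12)),('allhi',(235,352,100,310),(.04,.1))]:
    Q=P[v0:v1,u0:u1];Q=Q[(Q[:,:,2]>l)&(Q[:,:,2]<h)]
    if len(Q):print(n,len(Q),np.median(Q,0),cv2.minAreaRect((Q[:,:2]*1000).astype(np.float32)))
b=cv2.resize(cv2.imread('pics/w1.png')[30:315,225:365],None,fx=2.1,fy=2.1,interpolation=cv2.INTER_CUBIC);cv2.imwrite('pics/c3.png',b)
for v in range(170,310,4):print(v,np.round(Z[v,[270,285,315]],3),np.round(d[v,285],3))
E
```

```text
fixedtop 1790 [ 0.5034 -0.027   0.0841] ((503.3370666503906, -29.207530975341797), (27.774089813232422, 73.25699615478516), 75.8569564819336)
jawtop 3071 [0.5286 0.0685 0.0839] ((529.1640014648438, 68.54838562011719), (40.212581634521484, 73.52384948730469), 76.45176696777344)
bracket 1722 [0.55   0.1423 0.0812] ((552.284912109375, 138.41566467285156), (33.61366653442383, 58.121192932128906), 75.85900115966797)
bed 2987 [0.5139 0.0115 0.0496] ((514.7392578125, 12.741363525390625), (57.894309997558594, 72.88988494873047), 74.59686279296875)
base 5163 [0.4977 0.0802 0.0114] ((525.2032470703125, 53.717987060546875), (214.72203063964844, 115.66889953613281), 75.06397247314453)
knob 1076 [0.5904 0.1676 0.0901] ((589.4494018554688, 168.10147094726562), (41.15416717529297, 20.534549713134766), 75.50926208496094)
allhi 15052 [0.5259 0.0694 0.0704] ((526.9409790039062, 54.56006622314453), (201.5957794189453, 76.00634002685547), 75.20504760742188)
170 [0.05  0.049 0.051] 0.335
174 [0.061 0.06  0.061] 0.325
178 [0.074 0.075 0.075] 0.312
182 [0.083 0.084 0.084] 0.303
186 [0.084 0.083 0.084] 0.30
[... 199 characters left out ...]
.085] 0.312
218 [0.084 0.084 0.051] 0.314
222 [0.05  0.051 0.049] 0.352
226 [0.049 0.049 0.05 ] 0.355
230 [0.049 0.049 0.05 ] 0.357
234 [0.049 0.05  0.049] 0.357
238 [0.05  0.049 0.05 ] 0.359
242 [0.049 0.05  0.05 ] 0.36
246 [0.049 0.05  0.049] 0.361
250 [0.048 0.05  0.049] 0.364
254 [0.05 0.05 0.05] 0.365
258 [0.05  0.049 0.05 ] 0.367
262 [0.049 0.05  0.049] 0.368
266 [0.055 0.054 0.055] 0.365
270 [0.061 0.062 0.063] 0.357
274 [0.069 0.071 0.071] 0.349
278 [0.077 0.078 0.077] 0.342
282 [0.084 0.084 0.084] 0.337
286 [0.084 0.083 0.085] 0.339
290 [0.084 0.085 0.084] 0.339
294 [0.085 0.084 0.085] 0.341
298 [0.084 0.083 0.084] 0.343
302 [0.085 0.085 0.084] 0.343
306 [-0.     0.    -0.001] 0.446
```

View pics/c3.png

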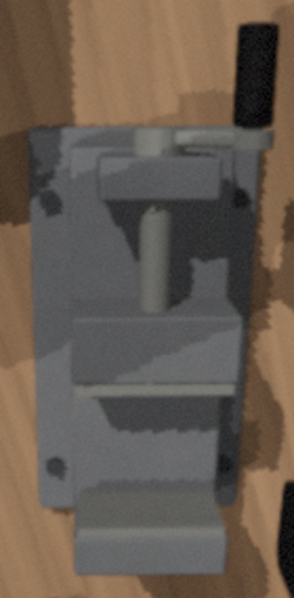

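```bash
python3 - <<'E'
from h import *
import pickle
np.set_printoptions(precision=4,suppress=True)
m=pickle.load(open('w1.pkl','rb'));d=np.load('pics/w1.npy')
P=cloudm(d,m,0,512,0,384)
a=np.radians(75.3);u=-np.array([np.cos(a),np.sin(a)]);x=np.array([u[1],-u[0]]);c=np.array([.5252,.0537])
S=np.stack([(P[:,:,:2]-c)@x,(P[:,:,:2]-c)@u,P[:,:,2]],2)*1000
def q(n,u0,u1,v0,v1,l,h):
    Q=S[v0:v1,u0:u1].reshape(-1,3);Q=Q[(Q[:,2]>l)&(Q[:,2]<h)];print(n,len(Q),'x',np.percentile(Q[:,0],[1,50,99]),'y',np.percentile(Q[:,1],[1,5,50,95,99]))
q('fixedface',262,328,262,285,56,79)
q('fixedtop',255,340,278,310,82,90)
q('jawtop',250,345,175,225,82,90)
q('bed mid',262,328,223,262,45,55)
q('bed all',240,350,140,262,45,55)
q('base',235,352,85,275,8,20)
q('bracket',250,345,95,135,79,90)
q('knob',330,362,38,88,60,120)
# per-column fits: angle from face
Q=S[262:285,262:328].reshape(-1,3);Q=Q[(Q[:,2]>58)&(Q[:,2]<76)];print('face slope',np.degrees(np.polyfit(Q[:,0],Q[:,1],1)[0]))
# jaw front edge slope & x-side edges via top mask
M=(S[:,:,2]>78)&(S[:,:,2]<90)
e=[]
for col in range(270,330):
    r=[v for v in range(185,226) if M[v,col]];e.append(S[max(r),col][:2])
e=np.array(e);print('jaw edge',np.degrees(np.polyfit(e[:,0],e[:,1],1)[0]),e[:,1].mean())
E
```

```text
fixedface 788 x [-32.8762   0.3906  34.4143] y [71.8704 72.2464 72.9867 73.6654 73.8723]
fixedtop 1627 x [-35.5193   0.4174  35.6414] y [72.4423 73.2443 84.8122 97.046  98.6065]
jawtop 2939 x [-35.3286   0.3782  35.4591] y [-31.3582 -30.2691 -14.6467   2.4073   4.0649]
bed mid 2564 x [-34.9668  -0.4326  34.012 ] y [24.5541 26.2965 46.5548 67.8092 69.8257]
bed all 4928 x [-35.6387   2.9233  36.0536] y [-61.9011 -58.6347  27.2351  65.8531  69.3868]
base 5136 x [-57.0252  41.4625  57.0867] y [-106.8633 -103.5332  -24.7904   92.7066  103.5279]
bracket 1499 x [-28.5408  -2.5967  23.5127] y [-105.5673 -104.6596  -91.4973  -81.4974  -80.5651]
knob 936 x [-42.9585 -34.0262 -27.8749] y [-146.9591 -145.4847 -129.5743 -113.5968 -112.0326]
face slope -0.26091638522085703
jaw edge 0.7728573783945412 3.941739706304708
```

Emit:
play_rows([
  [-43,10,0,-3],
  [-86,20,5,-6],
  [-129,30,10,-9],
  [-172,40,15,-12],
  [-215,50,20,-15],
  [-258,60,25,-18],
  [-301,70,30,-21],
  [-344,80,40,-24],
  [-375,88,45,-26],
  [-387,92,45,-26.3],
  [-387,92,45,-26.3],
  [-387,92,45,-26.3],
])

```text
time: 3.65
position: [0.4914, -0.292, 0.2584]
orientation: [-1.982, -2.435, -0.002]
wrist_force: [0.2, 0.3, -0.1]
finger_gap: 0.999
```

```bash
python3 - <<'E'
from h import *
np.set_printoptions(precision=4,suppress=True)
s=bot.get_state();print(s['time'],s['position'],s['joints']);print(R.from_rotvec(s['orientation']).as_matrix())
import pickle
m=bot.camera_model('wrist');im,d=save('wrist','w2');pickle.dump(m,open('w2.pkl','wb'))
for n in['heatsink','carrier']:print(n,[(np.round(r['location'],3),round(r['confidence'],2)) for r in bot.find_in('wrist',n)])
P=cloudm(d,m,0,512,0,384)
M=(P[:,:,2]>.06)&(P[:,:,2]<.075);M[:, :120]=0;M[:,400:]=0;M[290:]=0
Q=P[M];print(len(Q),np.median(Q[:,2]),cv2.minAreaRect((Q[:,:2]*1000).astype(np.float32)))
E
```

```text
3.65 [ 0.4914 -0.292   0.2584] [ 0.0232  0.3805  0.57    1.86   -0.247   0.9728  0.9057]
[[-0.203   0.9792 -0.0005]
 [ 0.9792  0.203   0.0023]
 [ 0.0023 -0.     -1.    ]]
heatsink [(array([ 0.492, -0.303,  0.068]), 0.84)]
carrier [(array([ 0.487, -0.27 ,  0.053]), 0.95), (array([ 0.302, -0.347,  0.034]), 0.72)]
6032 0.0669707429796881 ((488.4737854003906, -299.6731262207031), (44.20894241333008, 123.70599365234375), 11.076504707336426)
```

View pics/w2.png

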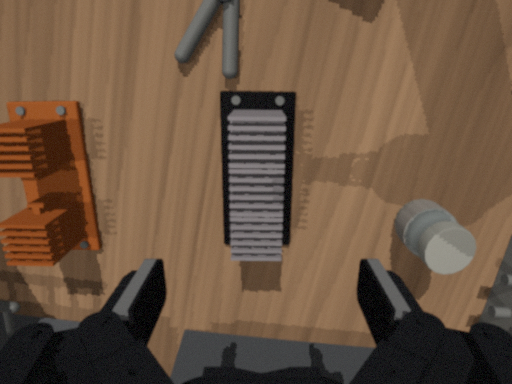

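Emit:
play_rows([
  [-7,-4.4,0,0.6],
  [-7,-4.4,30,0.6],
  [-7,-4.4,65,0.6],
  [-7,-4.4,100,0.6],
  [-7,-4.4,130,0.6],
  [-7,-4.4,150,0.6],
  [-7,-4.4,160,0.6],
  [-7,-4.4,164,0.6],
  [-7,-4.4,164,0.6],
  [-7,-4.4,164,0.6],
])

```text
time: 4.8
position: [0.4891, -0.2997, 0.0957]
orientation: [1.994, 2.427, 0.003]
wrist_force: [-0.3, -0.2, -0.1]
finger_gap: 1.001
```

```bash
python3 - <<'E'
from h import *
np.set_printoptions(precision=4,suppress=True)
s=bot.get_state();print(s['time'],s['position'],s['wrist_force']);A=R.from_rotvec(s['orientation']).as_matrix();print(A)
save('wrist','w3');print(A.T@(np.array([.4885,-.2997,0])-s['position'])*1000)
E
```

```text
4.8 [ 0.4891 -0.2997  0.0957] [-0.2534 -0.2166 -0.0776]
[[-0.1937  0.9811  0.0017]
 [ 0.9811  0.1937  0.001 ]
 [ 0.0007  0.0018 -1.    ]]
[ 0.0854 -0.7384 95.6602]
```

View pics/w3.png

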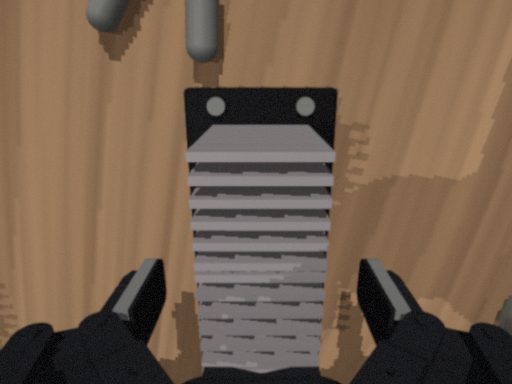

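Emit:
play_rows([
  [0,-0.7,0,0],
  [0,-0.7,0,0],
  [0,-0.7,0,0],
  [0,-0.7,0,0],
  [0,-0.7,0,0],
  [0,-0.7,0,0],
  [0,-0.7,0,0],
  [0,-0.7,0,0],
  [0,-0.7,0,0],
  [0,-0.7,0,0],
], grip=1)

```text
time: 5.85
position: [0.4888, -0.3001, 0.0963]
orientation: [1.994, 2.426, 0.004]
wrist_force: [-0.0, 0.5, 6.0]
finger_gap: 0.512
```

```bash
python3 - <<'E'
from h import *
np.set_printoptions(precision=4,suppress=True)
s=bot.get_state();print(s['time'],s['position'],s['wrist_force'],s['moment'],s['finger_gap']);save('wrist','w4')
E
```

```text
5.85 [ 0.4888 -0.3001  0.0963] [-0.0407  0.4661  6.043 ] [ 0.0702  0.1799 -0.0146] 0.5124234032490986
```

View pics/w4.png

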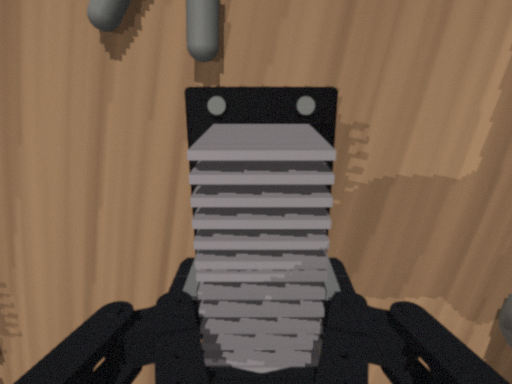

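Emit:
play_rows([
  [0,0,-4,0],
  [0,0,-10,0],
  [0,0,-18,0],
  [0,0,-26,0],
  [0,0,-34,0],
  [0,0,-42,0],
  [0,0,-50,0],
  [0,0,-60,0],
  [0,0,-70,0],
  [0,0,-80,0],
  [0,0,-90,0],
  [0,0,-100,0],
  [0,0,-100,0],
  [0,0,-100,0],
])

```text
time: 7.3
position: [0.4885, -0.3, 0.1965]
orientation: [1.993, 2.426, 0.004]
wrist_force: [0.7, -0.7, -1.7]
finger_gap: 0.509
```

```bash
python3 - <<'E'
from h import *
import pickle
np.set_printoptions(precision=4,suppress=True)
s=bot.get_state();print(s['time'],s['position'],s['wrist_force'],s['moment'],s['finger_gap']);A=R.from_rotvec(s['orientation']).as_matrix();print(A)
m=bot.camera_model('wrist');im,d=save('wrist','w5');pickle.dump(m,open('w5.pkl','wb'));save('scene','s5')
im=cv2.imread('pics/s5.png');cv2.imwrite('pics/s5c.png',cv2.resize(im[140:260,90:250],None,fx=4,fy=4,interpolation=cv2.INTER_CUBIC))
P=cloudm(d,m,0,512,0,384);X=(P-s['position'])@A*1000  # tool coords
M=(X[:,:,2]>10)&(X[:,:,2]<50)&(abs(X[:,:,1])<21);Q=X[M];print(len(Q),np.percentile(Q,[1,50,99],axis=0))
E
```

```text
7.3 [ 0.4885 -0.3     0.1965] [ 0.7426 -0.6722 -1.732 ] [-0.0225  0.0208  0.0293] 0.5091975196779702
[[-0.1938  0.981   0.0031]
 [ 0.981   0.1938  0.0007]
 [ 0.0001  0.0032 -1.    ]]
13992 [[-18.914  -20.6131  27.8111]
 [  5.7219  -0.0852  30.5528]
 [ 20.8111  20.6658  48.5811]]
```

View pics/w5.png

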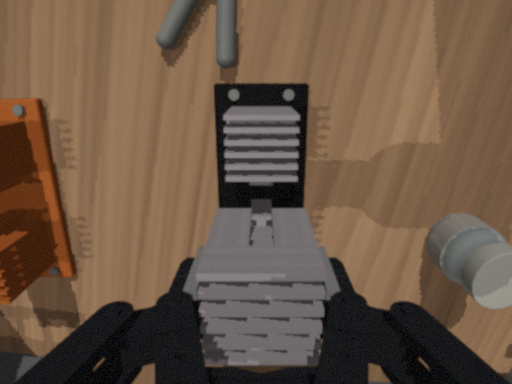

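View pics/s5c.png

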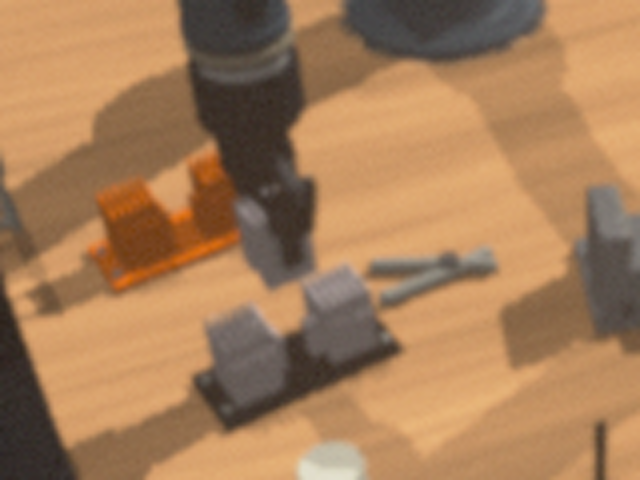

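Emit:
play_rows([
  [0,0,-30,0],
  [20,6,-30,2],
  [46,13,-30,4],
  [77,22,-30,6.5],
  [108,31,-30,9],
  [139,40,-30,12],
  [170,49,-30,15],
  [201,58,-30,18],
  [232,67,-30,21],
  [258,74,-30,23],
  [280,80,-30,25],
  [296,85,-30,25.9],
  [304.3,87.3,-30,25.9],
  [304.3,87.3,-30,25.9],
  [304.3,87.3,-30,25.9],
  [304.3,87.3,-30,25.9],
])

```text
time: 9.0
position: [0.5147, 0.0142, 0.2263]
orientation: [2.489, 1.916, 0.003]
wrist_force: [0.1, 0.5, -1.6]
finger_gap: 0.507
```

```bash
python3 - <<'E'
from h import *
import pickle
np.set_printoptions(precision=4,suppress=True)
s=bot.get_state();print(s['time'],s['position'],s['wrist_force'],s['finger_gap']);A=R.from_rotvec(s['orientation']).as_matrix();print(A)
print('yaw',np.degrees(np.arctan2(A[1,1],A[0,1])),A.T@(np.array([.5152,.0155,.1])-s['position'])*1000)
m=bot.camera_model('wrist');im,d=save('wrist','w6');pickle.dump(m,open('w6.pkl','wb'))
save('top','t6');im=cv2.imread('pics/t6.png');cv2.imwrite('pics/t6c.png',cv2.resize(im[140:260,170:330],None,fx=4,fy=4,interpolation=cv2.INTER_CUBIC))
E
```

```text
9.0 [0.5147 0.0142 0.2263] [ 0.1104  0.509  -1.5884] 0.5072612622093376
[[ 0.2561  0.9666  0.0017]
 [ 0.9666 -0.2561  0.0007]
 [ 0.0011  0.0015 -1.    ]]
yaw -14.840518035802031 [  1.2988  -0.0302 126.2792]
```

View pics/w6.png

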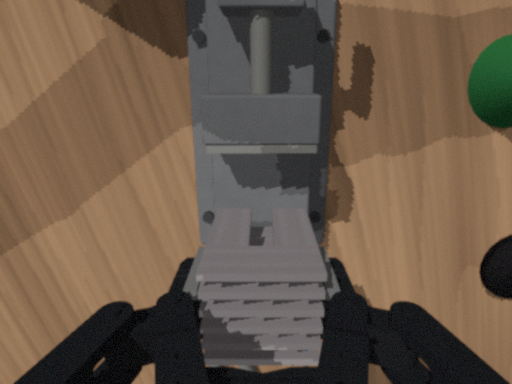

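View pics/t6c.png

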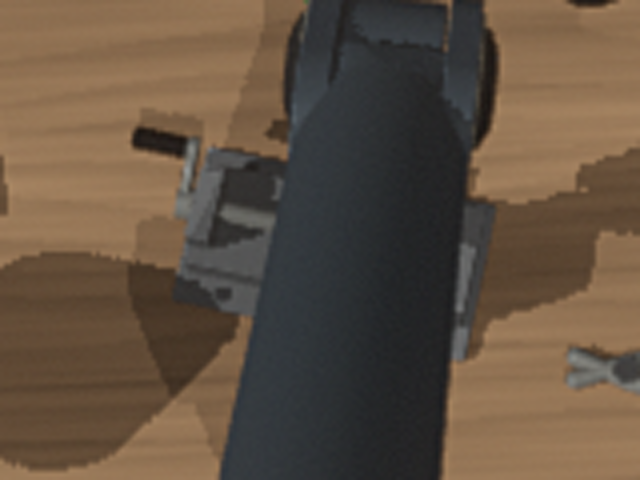

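The held module lines up with the sliding jaw in the wrist view (jaw edge at row 148, module's slotted side at row 240). I'll measure the gap directly.

```bash
python3 - <<'E'
from h import *
import pickle
np.set_printoptions(precision=2,suppress=True)
s=bot.get_state();A=R.from_rotvec(s['orientation']).as_matrix();m=pickle.load(open('w6.pkl','rb'));d=np.load('pics/w6.npy')
P=cloudm(d,m,0,512,0,384);X=(P-s['position'])@A*1000;Z=P[:,:,2]
def q(n,u0,u1,v0,v1,l,h):
    Q=X[v0:v1,u0:u1][(Z[v0:v1,u0:u1]>l)&(Z[v0:v1,u0:u1]<h)];print(n,len(Q),np.percentile(Q,[1,50,99],axis=0).tolist())
q('jawtop',190,335,90,160,.08,.09)
q('module',190,340,200,300,.125,.22)
q('modface',200,325,215,245,.13,.19)
M=(Z>.078)&(Z<.09);e=np.array([X[max(v for v in range(100,160) if M[v,c]),c][:2] for c in range(215,310)])
print(e.mean(0),np.degrees(np.polyfit(e[:,1],e[:,0],1)[0]))
Q=X[215:250,205:320].reshape(-1,3);Q=Q[(Q[:,2]>50)&(Q[:,2]<80)&(Q[:,0]>15)];print('face',Q[:,0].mean(),np.degrees(np.polyfit(Q[:,1],Q[:,0],1)[0]),np.polyfit(Q[:,2],Q[:,0],1))
E
```

```text
jawtop 6861 [[36.74719202823723, -35.79683057129589, 141.07023590375354], [55.19385131105336, -0.07930856182949728, 142.58710934959194], [72.2622451057309, 35.57043727160024, 144.55759936212007]]
module 11222 [[5.69868301389371, -27.13684620292598, 27.966870898458705], [19.548631496846628, 0.6613209079013094, 38.931580734564534], [20.492532080987942, 30.740465495827202, 87.52515182133159]]
modface 2822 [[9.399651171650707, -21.543173075353966, 49.85610266719575], [19.805106931841173, 0.3585557311091886, 65.36088759630356], [20.470103379924186, 21.6710757617756, 86.86291299451851]]
[36.71  0.53] -0.0962162663986881
face 19.83997946791071 -0.053561373919377556 [-0.  19.9]
```

Emit:
play_rows([
  [2,0,15,0],
  [2,0,35,0],
  [2,0,55,0],
  [2,0,70,0],
  [2,0,78,0],
  [2,0,82,0],
  [2,0,84,0],
  [2,0,85.5,0],
  [2,0,85.5,0],
  [2,0,85.5,0],
])

```text
time: 10.1
position: [0.5157, 0.0165, 0.1413]
orientation: [2.489, 1.916, 0.005]
wrist_force: [-0.0, -0.7, -1.5]
finger_gap: 0.508
```

```bash
python3 - <<'E'
from h import *
s=bot.get_state();print(s['time'],s['position'],s['wrist_force']);save('wrist','w7')
E
```

```text
10.1 [0.51571406 0.01646875 0.14131302] [-0.02026001 -0.6594426  -1.49953267]
```

View pics/w7.png

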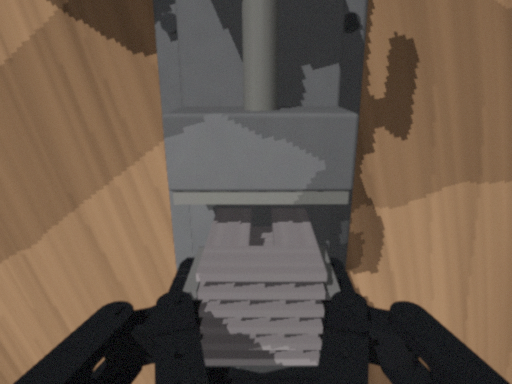

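The module hangs between the jaws, just above the bed. I'll lower it the last millimetres until it touches.

Emit:
play_rows([
  [0,0,1,0],
  [0,0,2,0],
  [0,0,3,0],
  [0,0,3,0],
  [0,0,3,0],
])

```text
time: 10.65
position: [0.5157, 0.0165, 0.1383]
orientation: [2.489, 1.916, 0.005]
wrist_force: [0.2, 0.8, 0.7]
finger_gap: 0.508
```

Emit:
play_rows([
  [0,0,0.5,0],
  [0,0,0.5,0],
])

```text
time: 10.85
position: [0.5158, 0.0165, 0.1383]
orientation: [2.489, 1.916, 0.005]
wrist_force: [-1.3, 0.5, 4.9]
finger_gap: 0.514
```

Emit:
play_rows([
  [0,0,0,0],
  [0,0,0,0],
  [0,0,0,0],
  [0,0,0,0],
  [0,0,0,0],
  [0,0,0,0],
  [0,0,0,0],
  [0,0,0,0],
], grip=-1)

```text
time: 11.65
position: [0.5158, 0.0165, 0.1383]
orientation: [2.489, 1.916, 0.005]
wrist_force: [-1.0, 0.6, -0.4]
finger_gap: 0.999
```

```bash
python3 - <<'E'
from h import *
s=bot.get_state();print(s['time'],s['position'],s['wrist_force'],s['finger_gap']);save('wrist','w8')
E
```

```text
11.65 [0.51576803 0.01649371 0.13829076] [-0.95546655  0.5667346  -0.44851034] 0.9988538741052759
```

View pics/w8.png

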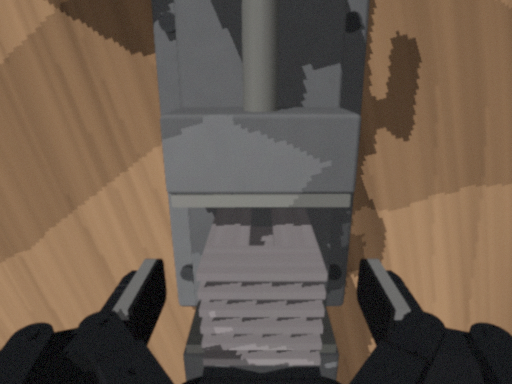

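Emit:
play_rows([
  [0,0,-20,0],
  [0,0,-45,0],
  [0,0,-75,0],
  [0,0,-105,0],
  [0,0,-120,0],
  [40,0,-130,0],
  [80,-10,-135,0],
  [115,-25,-135,0],
  [135,-35,-135,0],
  [135,-35,-135,0],
  [135,-35,-135,0],
])

```text
time: 12.8
position: [0.516, 0.1555, 0.2735]
orientation: [2.488, 1.917, 0.004]
wrist_force: [-0.5, -0.7, -0.5]
finger_gap: 0.996
```

```bash
python3 - <<'E'
from h import *
import pickle
np.set_printoptions(precision=4,suppress=True)
s=bot.get_state();print(s['time'],s['position'],s['wrist_force'],s['joints']);A=R.from_rotvec(s['orientation']).as_matrix();print(A)
m=bot.camera_model('wrist');im,d=save('wrist','w9');pickle.dump((m,s),open('w9.pkl','wb'))
for n in['heatsink','jaw','knob_mid','crank']:print(n,[(np.round(r['location'],4),round(r['confidence'],2)) for r in bot.find_in('wrist',n)])
E
```

```text
12.8 [0.516  0.1555 0.2735] [-0.5081 -0.7184 -0.5319] [-0.8564  0.3068  0.6021  1.9209 -0.209   0.9728 -0.4162]
[[ 0.2552  0.9669  0.0025]
 [ 0.9669 -0.2552  0.0011]
 [ 0.0017  0.0021 -1.    ]]
heatsink [(array([0.522 , 0.0284, 0.1074]), 0.69)]
jaw [(array([0.5301, 0.0756, 0.0862]), 0.68)]
knob_mid [(array([0.5889, 0.1747, 0.0892]), 0.68)]
crank [(array([0.5852, 0.1591, 0.0867]), 0.74)]
```

View pics/w9.png

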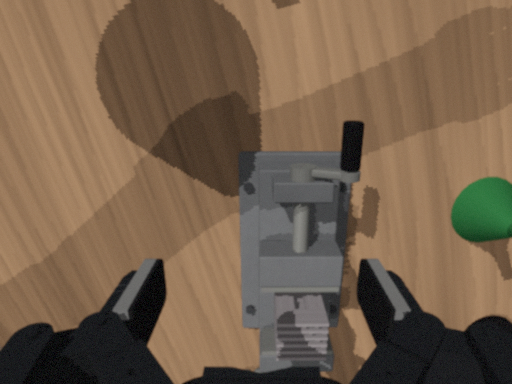

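The module stands upright between the jaws at (302,325), and the knob is at (352,147). Next I measure the knob in tool axes.

```bash
python3 - <<'E'
from h import *
import pickle
np.set_printoptions(precision=2,suppress=True)
m,s=pickle.load(open('w9.pkl','rb'));d=np.load('pics/w9.npy');A=R.from_rotvec(s['orientation']).as_matrix()
P=cloudm(d,m,0,512,0,384)
a=np.radians(75.3);u=-np.array([np.cos(a),np.sin(a)]);x=np.array([u[1],-u[0]]);O=np.array([.5182,.0271])
S=np.stack([(P[:,:,:2]-O)@x,(P[:,:,:2]-O)@u,P[:,:,2]],2)*1000;Z=P[:,:,2];im=cv2.imread('pics/w9.png')
def q(n,u0,u1,v0,v1,l,h,dark=0):
    M=(Z[v0:v1,u0:u1]>l)&(Z[v0:v1,u0:u1]<h)
    if dark:M&=im[v0:v1,u0:u1].max(2)<55
    Q=S[v0:v1,u0:u1][M];print(n,len(Q),np.percentile(Q,[2,50,98],axis=0).tolist());return Q
k=q('knob',335,370,115,185,.06,.12,1)
print('knob axis line',np.polyfit(k[:,1],k[:,0],1))
q('arm+hub',285,362,160,186,.06,.12)
q('bracket',268,338,175,206,.078,.09)
q('jawtop',255,345,245,295,.08,.09)
q('modtop',270,335,315,372,.104,.118)
q('fixedtop',255,340,345,380,.08,.09)
# circle fit for the knob cross-section
from scipy.optimize import least_squares
r=least_squares(lambda p:np.hypot(k[:,0]-p[0],k[:,2]-p[1])-8,[-36,82],loss='soft_l1');print('axis x,z',r.x,r.cost/len(k))
c=np.array([O[0],O[1]])+(x*r.x[0]+u*-156)/1000;print('knob world',c)
E
```

```text
knob 959 [[-41.45395097529297, -174.53271462472028, 85.774256677188], [-33.63914951352958, -156.87113116156524, 90.32375882174006], [-27.781406798105216, -138.1177016780393, 92.50466050087879]]
knob axis line [  0.01 -32.07]
arm+hub 1476 [[-41.29566532588655, -145.2282701528572, 64.18532608240955], [-14.599558384958822, -133.13674601947355, 81.02473164366265], [12.591341505124106, -123.31147624393148, 92.2934188755327]]
bracket 1457 [[-23.864395932099125, -131.56488798038086, 78.75385547687124], [-1.39807922798691, -118.93649518434448, 81.34745969031762], [23.095142709098123, -108.54151077101808, 84.80878325207478]]
jawtop 3012 [[-34.68415949825073, -59.037832468735886, 81.2992594179254], [0.4038083313734524, -43.246634501240266, 83.89475536351912], [34.703297125484404, -24.000400880922246, 85.31780751590098]]
modtop 2036 [[-21.50155841860734, -9.784009897213291, 104.29045831547991], [-0.09291716724381836, 8.12232676778288, 108.3991725980774], [20.806213323136024, 29.735431826131265, 110.51552215265193]]
fixedtop 891 [[-35.550308580200756, 44.94734695454128, 81.0562572469729], [7.441254951893127, 59.073474166368875, 84.3270945410403], [35.891084819410565, 70.28524996890026, 85.70939629759057]]
axis x,z [-35.44  83.41] 0.17621237826203187
knob world [0.59 0.17]
```

Emit:
play_rows([
  [20,35,0,0],
  [39.3,69.8,20,0],
  [39.3,69.8,50,0],
  [39.3,69.8,80,0],
  [39.3,69.8,105,0],
  [39.3,69.8,120,0],
  [39.3,69.8,128,0],
  [39.3,69.8,128.3,0],
  [39.3,69.8,128.3,0],
], grip=-0.3)

```text
time: 13.95
position: [0.5951, 0.1744, 0.1467]
orientation: [2.491, 1.912, 0.008]
wrist_force: [0.1, -0.6, 0.5]
finger_gap: 0.652
```

```bash
python3 - <<'E'
from h import *
np.set_printoptions(precision=4,suppress=True)
s=bot.get_state();print(s['time'],s['position'],s['wrist_force'],s['joints'],s['finger_gap']);A=R.from_rotvec(s['orientation']).as_matrix();print(A.T@(np.array([.5938,.1758,.1454])-s['position'])*1000)
save('wrist','w10')
E
```

```text
13.95 [0.5951 0.1744 0.1467] [ 0.0821 -0.5563  0.4984] [-0.717   0.5938  0.5079  1.8344 -0.3874  0.8075 -0.2729] 0.6523136459298761
[ 1.067  -1.5881  1.2634]
```

View pics/w10.png

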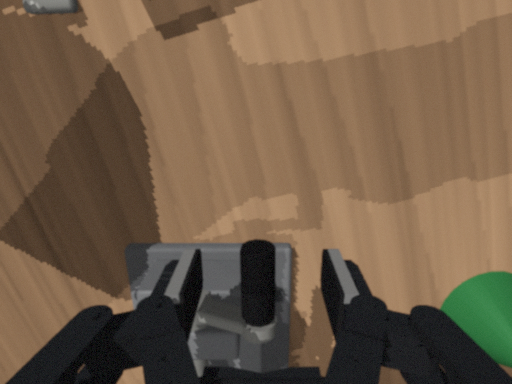

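The knob (258,280) lies between the fingers, so I close on it.

Emit:
play_rows([
  [1,-1.6,1.2,0],
  [1,-1.6,1.2,0],
  [1,-1.6,1.2,0],
  [1,-1.6,1.2,0],
  [1,-1.6,1.2,0],
  [1,-1.6,1.2,0],
  [1,-1.6,1.2,0],
  [1,-1.6,1.2,0],
], grip=1)

```text
time: 14.8
position: [0.5941, 0.1761, 0.1459]
orientation: [2.491, 1.912, 0.01]
wrist_force: [-0.4, 1.0, 1.9]
finger_gap: 0.163
```

```bash
python3 - <<'E'
from h import *
np.set_printoptions(precision=4,suppress=True)
s=bot.get_state();print(s['time'],s['position'],s['wrist_force'],s['finger_gap']);A=R.from_rotvec(s['orientation']).as_matrix();print(A)
save('wrist','w11')
E
```

```text
14.8 [0.5941 0.1761 0.1459] [-0.3844  0.9862  1.8671] 0.16294174225811114
[[ 0.2583  0.9661  0.0057]
 [ 0.9661 -0.2583  0.0029]
 [ 0.0043  0.0048 -1.    ]]
```

View pics/w11.png

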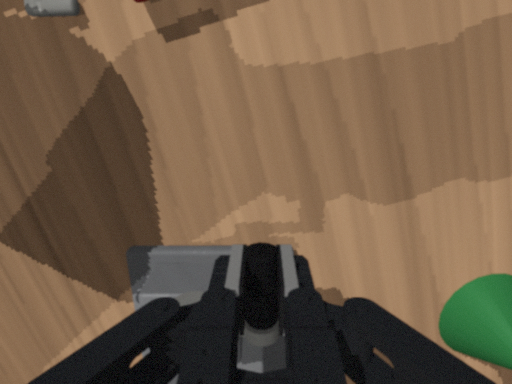

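```bash
cat > circ.py <<'E'
import sys,numpy as np
t0,step,n=map(float,sys.argv[1:4]);r=38
print([[0,round(-r*(np.sin(np.radians(t0+step*i))-np.sin(np.radians(t0))),1),round(-r*(np.cos(np.radians(t0+step*i))-np.cos(np.radians(t0))),1),0] for i in range(1,int(n)+1)])
E
python3 circ.py -69.3 10 12
```

```text
[[0, np.float64(-2.9), np.float64(-6.0), 0], [0, np.float64(-6.7), np.float64(-11.3), 0], [0, np.float64(-11.5), np.float64(-16.0), 0], [0, np.float64(-17.0), np.float64(-19.7), 0], [0, np.float64(-23.0), np.float64(-22.4), 0], [0, np.float64(-29.4), np.float64(-24.1), 0], [0, np.float64(-36.0), np.float64(-24.6), 0], [0, np.float64(-42.6), np.float64(-23.9), 0], [0, np.float64(-49.0), np.float64(-22.1), 0], [0, np.float64(-54.9), np.float64(-19.2), 0], [0, np.float64(-60.3), np.float64(-15.4), 0], [0, np.float64(-65.0), np.float64(-10.6), 0]]
```

Emit:
play_rows([
  [0,-2.9,-6.0,0],
  [0,-6.7,-11.3,0],
  [0,-11.5,-16.0,0],
  [0,-17.0,-19.7,0],
  [0,-23.0,-22.4,0],
  [0,-29.4,-24.1,0],
  [0,-36.0,-24.6,0],
  [0,-42.6,-23.9,0],
  [0,-49.0,-22.1,0],
  [0,-54.9,-19.2,0],
  [0,-60.3,-15.4,0],
  [0,-65.0,-10.6,0],
  [0,-65.0,-10.6,0],
])

```text
time: 16.15
position: [0.5303, 0.193, 0.1552]
orientation: [2.491, 1.913, 0.008]
wrist_force: [3.5, 0.6, -4.3]
finger_gap: 0.158
```

```bash
cat > st.py <<'E'
from h import *
np.set_printoptions(precision=2,suppress=True)
s=bot.get_state();p=s['position'];x=np.array([-.9673,.2538]);u=np.array([-.2538,-.9673]);O=np.array([.5182,.0271])
X=(p[:2]-O)@x*1000;Y=(p[:2]-O)@u*1000;Zk=p[2]*1000-62.5
A=R.from_rotvec(s['orientation']).as_matrix()
print('t',s['time'],'vise x,y,zk',X,Y,Zk,'theta',np.degrees(np.arctan2(X,Zk-70)),'r',np.hypot(X,Zk-70),'F vise',s['wrist_force'][:2]@x,s['wrist_force'][:2]@u,s['wrist_force'][2],'gap',s['finger_gap'],'yaw',np.degrees(np.arctan2(A[1,1],A[0,1])),'tilt',A[:,2],'q',s['joints'])
E
python3 st.py;python3 -c "
from h import *
save('wrist','w12')"
```

```text
t 16.15 vise x,y,zk 30.344157763101684 -163.51824404926418 92.7395094832327 theta 53.152596765716254 r 37.919034822764594 F vise -3.265082313031238 -1.5273967229970655 -4.254483663922859 gap 0.1582432541513913 yaw -14.95579087307524 tilt [ 0.  0. -1.] q [-0.82  0.51  0.52  1.96 -0.36  0.76 -0.35]
```

View pics/w12.png

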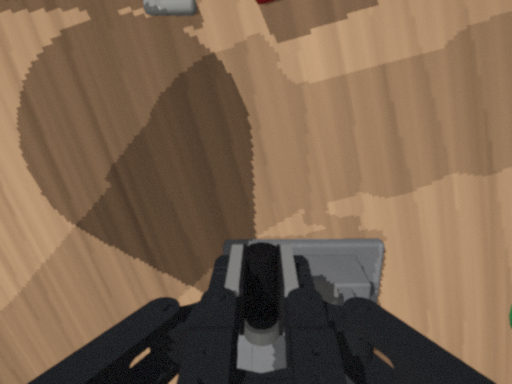

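```bash
sed -i 's/round(/float(round(/g; s/,1),/,1)),/g' circ.py; python3 circ.py 52.5 12 20
```

```text
[[0, -4.2, 6.8, 0], [0, -6.8, 14.3, 0], [0, -7.8, 22.1, 0], [0, -7.2, 30.1, 0], [0, -5.0, 37.7, 0], [0, -1.2, 44.7, 0], [0, 4.0, 50.7, 0], [0, 10.3, 55.5, 0], [0, 17.5, 59.0, 0], [0, 25.2, 60.8, 0], [0, 33.1, 61.0, 0], [0, 40.9, 59.6, 0], [0, 48.3, 56.5, 0], [0, 54.8, 52.0, 0], [0, 60.3, 46.3, 0], [0, 64.4, 39.5, 0], [0, 67.1, 32.0, 0], [0, 68.1, 24.1, 0], [0, 67.5, 16.2, 0], [0, 65.3, 8.6, 0]]
```

Emit:
play_rows([
  [0,-4.2,6.8,0],
  [0,-6.8,14.3,0],
  [0,-7.8,22.1,0],
  [0,-7.2,30.1,0],
  [0,-5.0,37.7,0],
  [0,-1.2,44.7,0],
  [0,4.0,50.7,0],
  [0,10.3,55.5,0],
  [0,17.5,59.0,0],
  [0,25.2,60.8,0],
  [0,33.1,61.0,0],
  [0,40.9,59.6,0],
  [0,48.3,56.5,0],
  [0,54.8,52.0,0],
  [0,60.3,46.3,0],
  [0,64.4,39.5,0],
  [0,67.1,32.0,0],
  [0,68.1,24.1,0],
  [0,67.5,16.2,0],
  [0,65.3,8.6,0],
])

```text
time: 18.2
position: [0.5936, 0.1762, 0.1478]
orientation: [2.491, 1.913, 0.008]
wrist_force: [-0.1, 3.0, -4.1]
finger_gap: 0.159
```

```bash
python3 st.py;python3 -c "
from h import *
save('wrist','w13')
save('top','t13')"; python3 circ.py 290 12 20
```

```text
t 18.2 vise x,y,zk -35.056417658041404 -163.38439059728893 85.25732926712752 theta -66.48025793162192 r 38.232689094289235 F vise 0.8480950102357694 -2.9142001775027215 -4.106168799737276 gap 0.15931298248056033 yaw -14.96699742526321 tilt [ 0.  0. -1.] q [-0.72  0.59  0.5   1.84 -0.38  0.81 -0.28]
[[0, -3.5, -7.1, 0], [0, -8.4, -13.4, 0], [0, -14.5, -18.5, 0], [0, -21.5, -22.2, 0], [0, -29.1, -24.4, 0], [0, -37.0, -25.0, 0], [0, -44.9, -23.9, 0], [0, -52.4, -21.2, 0], [0, -59.1, -16.9, 0], [0, -64.8, -11.4, 0], [0, -69.3, -4.8, 0], [0, -72.2, 2.5, 0], [0, -73.6, 10.3, 0], [0, -73.3, 18.3, 0], [0, -71.4, 26.0, 0], [0, -67.9, 33.1, 0], [0, -63.0, 39.4, 0], [0, -57.0, 44.5, 0], [0, -49.9, 48.2, 0], [0, -42.3, 50.4, 0]]
```

View pics/w13.png

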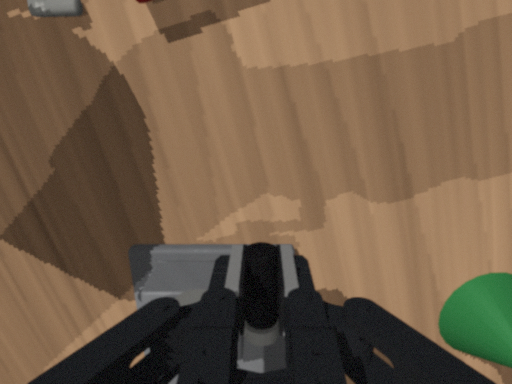

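```bash
python3 circ.py 293 12 20
```

```text
[[0, -3.9, -6.9, 0], [0, -9.1, -12.9, 0], [0, -15.4, -17.7, 0], [0, -22.6, -21.1, 0], [0, -30.3, -22.9, 0], [0, -38.3, -23.0, 0], [0, -46.1, -21.5, 0], [0, -53.4, -18.4, 0], [0, -59.9, -13.8, 0], [0, -65.3, -8.0, 0], [0, -69.4, -1.2, 0], [0, -72.0, 6.3, 0], [0, -73.0, 14.2, 0], [0, -72.3, 22.1, 0], [0, -70.0, 29.7, 0], [0, -66.1, 36.6, 0], [0, -60.9, 42.6, 0], [0, -54.6, 47.4, 0], [0, -47.4, 50.8, 0], [0, -39.6, 52.6, 0]]
```

Emit:
play_rows([
  [0,-3.9,-6.9,0],
  [0,-9.1,-12.9,0],
  [0,-15.4,-17.7,0],
  [0,-22.6,-21.1,0],
  [0,-30.3,-22.9,0],
  [0,-38.3,-23.0,0],
  [0,-46.1,-21.5,0],
  [0,-53.4,-18.4,0],
  [0,-59.9,-13.8,0],
  [0,-65.3,-8.0,0],
  [0,-69.4,-1.2,0],
  [0,-72.0,6.3,0],
  [0,-73.0,14.2,0],
  [0,-72.3,22.1,0],
  [0,-70.0,29.7,0],
  [0,-66.1,36.6,0],
  [0,-60.9,42.6,0],
  [0,-54.6,47.4,0],
  [0,-47.4,50.8,0],
  [0,-39.6,52.6,0],
])

```text
time: 20.3
position: [0.5545, 0.1867, 0.0947]
orientation: [-2.49, -1.913, -0.004]
wrist_force: [-2.8, -1.7, 5.3]
finger_gap: 0.154
```

```bash
python3 st.py;python3 circ.py 533 12 14;python3 -c "
from h import *
save('scene','s14')
im=cv2.imread('pics/s14.png');cv2.imwrite('pics/s14c.png',cv2.resize(im[140:260,200:360],None,fx=4,fy=4,interpolation=cv2.INTER_CUBIC))"
```

```text
t 20.3 vise x,y,zk 5.3792725004849 -163.59003830409284 32.19567100851788 theta 171.9016047427056 r 38.185126202890686 F vise 2.283647294913999 2.395384971792282 5.307026176064049 gap 0.15382393472473 yaw -14.9361465451113 tilt [ 0.  0. -1.] q [-0.73  0.62  0.46  1.94 -0.43  0.67 -0.27]
[[0, 7.9, 0.1, 0], [0, 15.7, -1.4, 0], [0, 23.1, -4.5, 0], [0, 29.6, -9.0, 0], [0, 35.0, -14.8, 0], [0, 39.1, -21.7, 0], [0, 41.7, -29.2, 0], [0, 42.6, -37.1, 0], [0, 41.9, -45.0, 0], [0, 39.6, -52.6, 0], [0, 35.8, -59.5, 0], [0, 30.5, -65.5, 0], [0, 24.2, -70.3, 0], [0, 17.0, -73.6, 0]]
```

View pics/s14c.png

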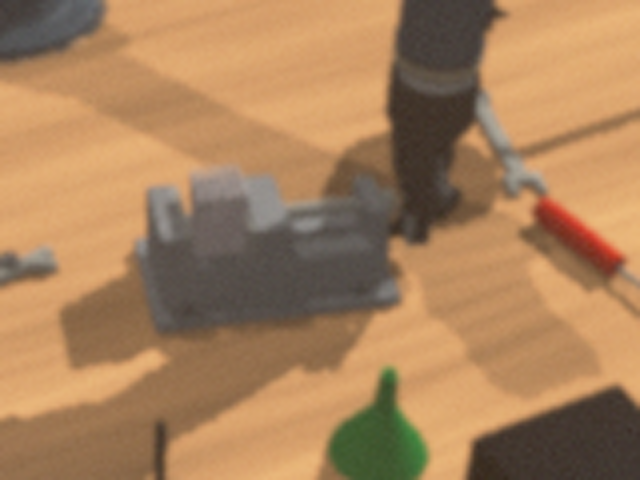

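```bash
python3 circ.py 532.5 10.5 20
```

```text
[[0, 6.9, 0.3, 0], [0, 13.8, -0.7, 0], [0, 20.4, -3.0, 0], [0, 26.5, -6.4, 0], [0, 31.8, -10.8, 0], [0, 36.3, -16.2, 0], [0, 39.7, -22.2, 0], [0, 41.9, -28.8, 0], [0, 42.9, -35.7, 0], [0, 42.6, -42.6, 0], [0, 41.1, -49.4, 0], [0, 38.4, -55.8, 0], [0, 34.5, -61.6, 0], [0, 29.6, -66.6, 0], [0, 24.0, -70.6, 0], [0, 17.6, -73.5, 0], [0, 10.9, -75.2, 0], [0, 4.0, -75.7, 0], [0, -2.9, -74.8, 0], [0, -9.6, -72.8, 0]]
```

Emit:
play_rows([
  [0,6.9,0.3,0],
  [0,13.8,-0.7,0],
  [0,20.4,-3.0,0],
  [0,26.5,-6.4,0],
  [0,31.8,-10.8,0],
  [0,36.3,-16.2,0],
  [0,39.7,-22.2,0],
  [0,41.9,-28.8,0],
  [0,42.9,-35.7,0],
  [0,42.6,-42.6,0],
  [0,41.1,-49.4,0],
  [0,38.4,-55.8,0],
  [0,34.5,-61.6,0],
  [0,29.6,-66.6,0],
  [0,24.0,-70.6,0],
  [0,17.6,-73.5,0],
  [0,10.9,-75.2,0],
  [0,4.0,-75.7,0],
  [0,-2.9,-74.8,0],
  [0,-9.6,-72.8,0],
])

```text
time: 22.35
position: [0.5483, 0.1881, 0.1688]
orientation: [2.49, 1.91, 0.014]
wrist_force: [6.4, 0.8, -7.6]
finger_gap: 0.16
```

```bash
python3 st.py;python3 circ.py 741 5 10;python3 -c "
from h import *
save('scene','s15')
im=cv2.imread('pics/s15.png');cv2.imwrite('pics/s15c.png',cv2.resize(im[140:260,200:360],None,fx=4,fy=4,interpolation=cv2.INTER_CUBIC))"
```

```text
t 22.35 vise x,y,zk 11.702003300888103 -163.378834076286 106.32999488130937 theta 17.853909678615366 r 38.1681203274403 F vise -5.997187877546758 -2.3917236071241565 -7.594918948223241 gap 0.15950862978498867 yaw -15.01855628489894 tilt [ 0.01  0.   -1.  ] q [-0.8   0.51  0.52  1.92 -0.35  0.79 -0.34]
[[0, -3.0, 1.3, 0], [0, -6.0, 2.9, 0], [0, -8.7, 4.7, 0], [0, -11.3, 6.8, 0], [0, -13.7, 9.1, 0], [0, -15.9, 11.6, 0], [0, -17.9, 14.2, 0], [0, -19.6, 17.1, 0], [0, -21.1, 20.0, 0], [0, -22.3, 23.1, 0]]
```

View pics/s15c.png

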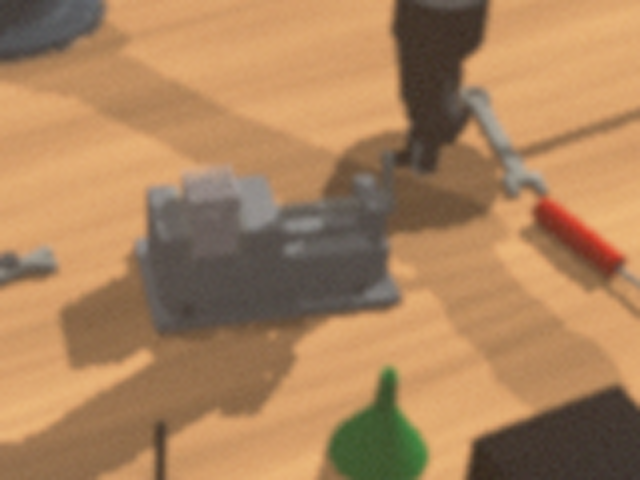

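```bash
python3 circ.py 738.5 5 8
```

```text
[[0, -3.1, 1.2, 0], [0, -6.1, 2.6, 0], [0, -8.9, 4.3, 0], [0, -11.6, 6.3, 0], [0, -14.1, 8.5, 0], [0, -16.4, 10.9, 0], [0, -18.5, 13.4, 0], [0, -20.3, 16.2, 0]]
```

Emit:
play_rows([
  [0,-3.1,1.2,0],
  [0,-6.1,2.6,0],
  [0,-8.9,4.3,0],
  [0,-11.6,6.3,0],
  [0,-14.1,8.5,0],
  [0,-16.4,10.9,0],
  [0,-18.5,13.4,0],
  [0,-20.3,16.2,0],
  [0,-20.3,16.2,0],
])

```text
time: 23.3
position: [0.5279, 0.1936, 0.1518]
orientation: [2.49, 1.911, 0.013]
wrist_force: [5.4, -0.4, -2.5]
finger_gap: 0.16
```

```bash
python3 st.py;python3 circ.py 779 4 4
```

```text
t 23.3 vise x,y,zk 32.87852629347063 -163.47442561274 89.31158935273683 theta 59.571652450176906 r 38.1304992697339 F vise -5.279720548629925 -0.9674876620993337 -2.4842156951312275 gap 0.16034677730619795 yaw -14.993871260165184 tilt [ 0.01  0.   -1.  ] q [-0.82  0.51  0.51  1.97 -0.36  0.74 -0.35]
[[0, -1.3, 2.3, 0], [0, -2.4, 4.7, 0], [0, -3.4, 7.2, 0], [0, -4.1, 9.7, 0]]
```

Emit:
play_rows([
  [0,-1.3,2.3,0],
  [0,-2.4,4.7,0],
  [0,-2.9,6.0,0],
  [0,-2.9,6.0,0],
])

```text
time: 23.7
position: [0.5253, 0.1942, 0.1461]
orientation: [2.49, 1.911, 0.013]
wrist_force: [2.9, -0.7, 3.7]
finger_gap: 0.16
```

```bash
python3 st.py;python3 circ.py 789.5 4 5
```

```text
t 23.7 vise x,y,zk 35.574943451708734 -163.47753892134563 83.55333810425955 theta 69.14416548451511 r 38.069273375790196 F vise -2.996159455997401 -0.029567338136249215 3.653652773062937 gap 0.15979683339457515 yaw -15.00104776944908 tilt [ 0.01  0.   -1.  ] q [-0.82  0.51  0.51  1.98 -0.36  0.73 -0.35]
[[0, -0.8, 2.5, 0], [0, -1.5, 5.1, 0], [0, -2.0, 7.7, 0], [0, -2.3, 10.3, 0], [0, -2.4, 13.0, 0]]
```

Emit:
play_rows([
  [0,-0.8,2.5,0],
  [0,-1.5,5.1,0],
  [0,-1.5,5.1,0],
  [0,-1.5,5.1,0],
])

```text
time: 24.1
position: [0.5239, 0.1946, 0.1415]
orientation: [2.491, 1.911, 0.014]
wrist_force: [2.5, -0.8, 8.3]
finger_gap: 0.161
```

```bash
python3 st.py;python3 circ.py 797 4 5
```

```text
t 24.1 vise x,y,zk 36.95728454874144 -163.4671737584991 79.04903847573112 theta 76.24173803602923 r 38.048994448630374 F vise -2.61025154728851 0.1315190248528145 8.299671495839151 gap 0.16112728294836598 yaw -15.01461286233996 tilt [ 0.01  0.   -1.  ] q [-0.81  0.52  0.5   1.99 -0.37  0.72 -0.35]
[[0, -0.5, 2.6, 0], [0, -0.8, 5.2, 0], [0, -1.0, 7.9, 0], [0, -0.9, 10.5, 0], [0, -0.7, 13.2, 0]]
```

Emit:
play_rows([
  [0,-0.5,2.6,0],
  [0,-0.8,5.2,0],
  [0,-1.0,6.8,0],
  [0,-1.0,6.8,0],
  [0,-1.0,6.8,0],
])

```text
time: 24.6
position: [0.5231, 0.1948, 0.1361]
orientation: [2.492, 1.911, 0.014]
wrist_force: [0.3, -1.6, 13.2]
finger_gap: 0.162
```

```bash
python3 st.py;python3 circ.py 806 4 5
```

```text
t 24.6 vise x,y,zk 37.839706476268674 -163.42543392100478 73.57461962386645 theta 84.60343040101876 r 38.008174011197916 F vise -0.6821135244891862 1.506276621188371 13.232049383460808 gap 0.1624861479060131 yaw -15.031932568727148 tilt [ 0.01  0.   -1.  ] q [-0.81  0.52  0.5   1.99 -0.38  0.71 -0.34]
[[0, -0.1, 2.7, 0], [0, 0.0, 5.3, 0], [0, 0.3, 7.9, 0], [0, 0.7, 10.6, 0], [0, 1.4, 13.1, 0]]
```

Emit:
play_rows([
  [0,-0.1,2.7,0],
  [0,0.0,5.3,0],
  [0,0.0,5.3,0],
  [0,0.0,5.3,0],
])

```text
time: 25.0
position: [0.523, 0.1947, 0.1324]
orientation: [-2.493, -1.911, -0.014]
wrist_force: [-1.0, -2.0, 16.6]
finger_gap: 0.164
```

```bash
python3 st.py; python3 -c "
from h import *
save('wrist','w16')"
```

```text
t 25.0 vise x,y,zk 37.90115986346582 -163.34879929250013 69.88070987026478 theta 90.18033216997256 r 37.90134758990826 F vise 0.43320756178810566 2.152772084715268 16.624007750976865 gap 0.16361521294359058 yaw -15.047646140216516 tilt [ 0.01  0.01 -1.  ] q [-0.8   0.53  0.49  1.99 -0.38  0.7  -0.34]
```

View pics/w16.png

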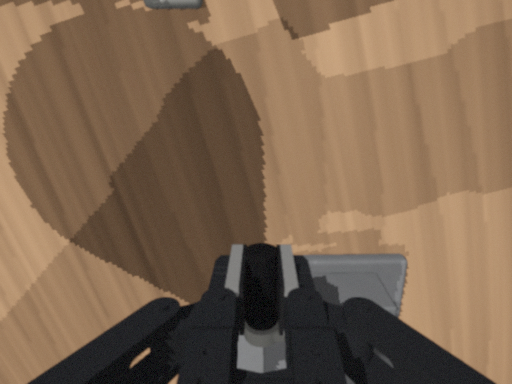

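Emit:
play_rows([
  [0,0,0,0],
  [0,0,0,0],
  [0,0,0,0],
  [0,0,0,0],
  [0,0,-10,0],
  [0,0,-30,0],
  [0,0,-60,0],
  [0,0,-95,0],
  [0,0,-130,0],
  [0,-10,-150,0],
  [0,-10,-150,0],
  [0,-10,-150,0],
], grip=-0.3)

```text
time: 26.25
position: [0.512, 0.1966, 0.2826]
orientation: [-2.492, -1.912, -0.015]
wrist_force: [-0.6, 0.0, 0.3]
finger_gap: 0.648
```

```bash
python3 st.py; python3 -c "
from h import *
import pickle
np.set_printoptions(precision=2,suppress=True)
m=bot.camera_model('wrist');im,d=save('wrist','w17');pickle.dump(m,open('w17.pkl','wb'))
save('top','t17');save('scene','s17')
for c in['top','wrist']:
  for n in['heatsink','jaw','knob_mid']:print(c,n,[(np.round(r['location'],3),round(r['confidence'],2)) for r in bot.find_in(c,n)])
im=cv2.imread('pics/s17.png');cv2.imwrite('pics/s17c.png',cv2.resize(im[140:260,200:360],None,fx=4,fy=4,interpolation=cv2.INTER_CUBIC))"
```

```text
t 26.25 vise x,y,zk 49.040785226073076 -162.33805588304952 220.0870643400513 theta 18.094747291635457 r 157.89593249290664 F vise 0.6094037345578626 0.12879640738089942 0.29116989724741127 gap 0.6475478862838829 yaw -15.015135012928202 tilt [ 0.01  0.01 -1.  ] q [-0.93  0.31  0.61  1.89 -0.21  0.99 -0.49]
top heatsink [(array([0.51, 0.  , 0.09]), 0.68), (array([ 0.43, -0.16,  0.01]), 0.66)]
top jaw [(array([0.52, 0.04, 0.09]), 0.81)]
top knob_mid [(array([0.53, 0.19, 0.09]), 0.38)]
wrist heatsink [(array([0.52, 0.02, 0.1 ]), 0.63)]
wrist jaw [(array([0.52, 0.05, 0.08]), 0.98)]
wrist knob_mid [(array([0.52, 0.19, 0.09]), 0.69)]
```

View pics/w17.png

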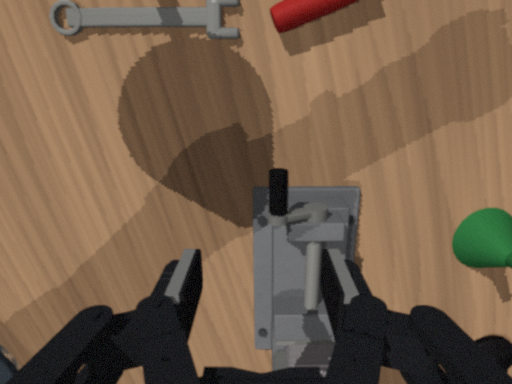

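View pics/s17c.png

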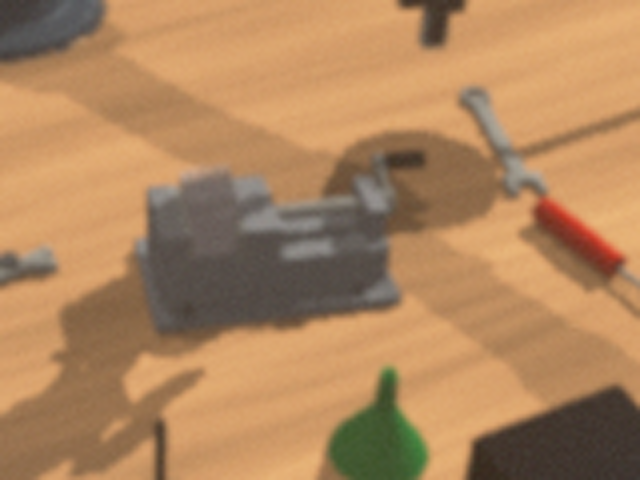

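Emit:
play_rows([
  [-30,5,0,0],
  [-65,15,0,0],
  [-90,25,0,0],
  [-110,32,0,0],
  [-110,32,0,0],
  [-110,32,0,0],
], grip=-1)

```text
time: 27.3
position: [0.5147, 0.082, 0.2813]
orientation: [-2.493, -1.91, -0.013]
wrist_force: [-0.3, 0.5, 0.2]
finger_gap: 0.997
```

```bash
cat > chk.py <<'E'
from h import *
import sys
np.set_printoptions(precision=2,suppress=True)
fn=sys.argv[1]
m=bot.camera_model('wrist');im,d=save('wrist',fn);im=im[:,:,::-1]
P=cloudm(d,m,0,512,0,384);u=np.array([-.2538,-.9673]);x=np.array([u[1],-u[0]]);O=np.array([.5182,.0271])
S=np.stack([(P[:,:,:2]-O)@x,(P[:,:,:2]-O)@u,P[:,:,2]],2)*1000
def box(n,xr,yr,zr,dark=0):
    M=np.all([(S[:,:,i]>r[0])&(S[:,:,i]<r[1]) for i,r in enumerate((xr,yr,zr))],0)
    if dark:M&=im.max(2)<60
    Q=S[M];print(n,len(Q),np.percentile(Q,[2,50,98],axis=0).tolist() if len(Q) else '');return Q
k=box('knob',(-60,60),(-180,-138),(25,125),1)
from scipy.optimize import least_squares
r=least_squares(lambda p:np.hypot(k[:,0]-p[0],k[:,2]-p[1])-8,[np.median(k[:,0]),np.median(k[:,2])-6],loss='soft_l1');print('knob x,z',r.x,np.degrees(np.arctan2(r.x[0],r.x[1]-70)))
M=box('modtop',(-40,40),(-20,60),(102,118))
print(cv2.minAreaRect(M[:,:2].astype(np.float32)))
box('jawtop',(-40,40),(-50,15),(81,89));box('fixtop',(-40,40),(40,80),(81,89))
E
python3 chk.py w18
```

```text
knob 1120 [[26.960908942439104, -173.51924674210397, 87.85802854801894], [33.83914557720723, -156.55504336558351, 92.24443960396268], [41.30155889950942, -138.93035216704834, 94.23099579180949]]
knob x,z [34.01 85.29] 65.79763423866608
modtop 2375 [[-21.3963437048218, 5.0264655267514255, 102.564167038982], [-0.6663441986441092, 22.25280365913793, 108.420736499041], [20.459710878666037, 44.12100537837715, 110.55115789388529]]
((-0.6699962615966797, 24.802566528320312), (41.39215087890625, 44.01926803588867), 89.8479232788086)
jawtop 3440 [[-35.335949714032544, -30.58680115403567, 82.14887774053636], [-0.352973598158971, -13.383238343616572, 83.93331364832954], [34.586043540749664, 5.314515825614844, 85.86742040596843]]
fixtop 995 [[-35.44313071184058, 45.12306295258228, 82.22786573722101], [8.179960327519453, 63.762293588438965, 84.28188011838674], [35.52830077217139, 71.1063842954538, 85.56689020902004]]
```

View pics/w18.png

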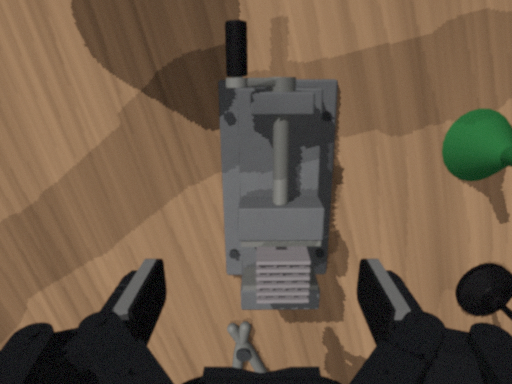

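The knob now reads about 66°, but the gripper reached 90°. I'll check whether it slipped in the grip or ran back after release, by comparing the knob depth in tool axes in the earlier pictures.

```bash
python3 - <<'E'
import numpy as np,cv2
for f in['w11','w12','w13','w16']:
    d=np.load(f'pics/{f}.npy');im=cv2.imread(f'pics/{f}.png')
    print(f,np.round(d[245:340:8,262]*1000,1),im[245:330:20,262].max(1))
    g=im[235:345,255:270].mean((1,2));print(np.where(np.abs(np.diff(g))>12)[0]+235)
a=np.hstack([cv2.resize(cv2.imread(f'pics/{f}.png')[220:384,190:330],None,fx=2.6,fy=2.6) for f in['w12','w16']]);cv2.imwrite('pics/cmp.png',a)
E
```

```text
w11 [153.  143.8 142.5 142.8 144.5 145.6 147.1 147.4 148.7 150.2 151.6 153.2] [23 21 19 12 23]
[241 242 243 328 329]
w12 [152.1 144.3 141.9 142.6 143.  144.6 147.5 147.8 149.3 150.  153.  153.2] [24 29 18 11 11]
[241 242 243 328]
w13 [152.1 146.1 141.3 142.2 144.  146.1 146.9 147.3 149.3 150.7 153.3 154.3] [23 26 13 18 15]
[241 242 243 328]
w16 [151.4 143.4 140.6 143.7 143.7 145.7 146.6 147.  148.9 149.7 151.5 153.9] [29 21 19 14 16]
[242 243 328 329 330]
```

View pics/cmp.png

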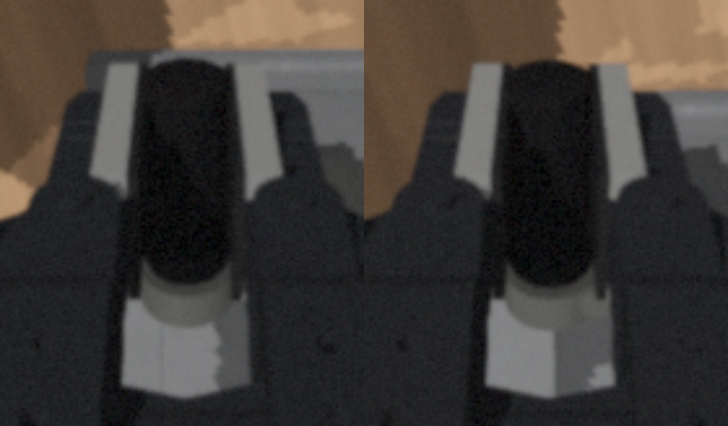

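No slip: the knob sat the same in the fingers, so the crank ran back elastically on release, from about 810° to about 786°. The module is square and against the fixed jaw, but the remaining clamp force is uncertain. I'll regrip, tighten again, then unwind until the hand force vanishes, so that letting go doesn't kick it back.

```bash
python3 - <<'E'
from h import *
print(np.round(rel([.5261,.1940,.2479]),1),np.round(rel([.5261,.1940,.1479]),1))
E
```

```text
[110.1 -17.8  34. ] [109.3 -18.2 134. ]
```

Emit:
play_rows([
  [40,-7,10,0],
  [80,-14,20,0],
  [110,-18,34,0],
  [110,-18,50,0],
  [109.5,-18,80,0],
  [109.3,-18.2,110,0],
  [109.3,-18.2,127,0],
  [109.3,-18.2,134,0],
  [109.3,-18.2,134,0],
  [109.3,-18.2,134,0],
], grip=-0.3)

```text
time: 28.35
position: [0.5266, 0.1947, 0.1486]
orientation: [-2.491, -1.913, -0.015]
wrist_force: [0.6, 0.6, 0.7]
finger_gap: 0.646
```

```bash
python3 st.py; python3 -c "
from h import *
print(rel([.5261,.1940,.1479]))
save('wrist','w20')"
```

```text
t 28.35 vise x,y,zk 34.43058230072695 -164.24803544454943 86.09202704564612 theta 64.9497429248562 r 38.00550396988491 F vise -0.44167885432064163 -0.7303290931421004 0.6929900174869041 gap 0.6455169024950325 yaw -14.946774555446256 tilt [ 0.01  0.01 -1.  ] q [-0.82  0.51  0.52  1.98 -0.37  0.74 -0.34]
[-0.80742115 -0.28727959  0.68393419]
```

View pics/w20.png

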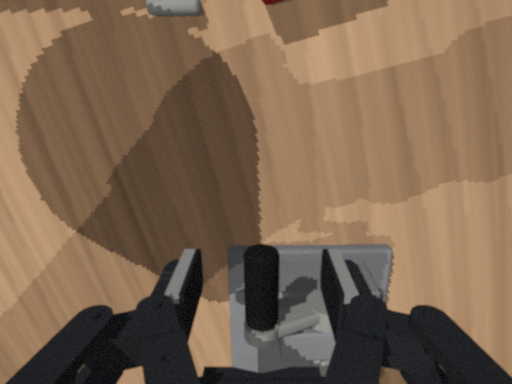

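Emit:
play_rows([
  [-0.8,-0.3,0.7,0],
  [-0.8,-0.3,0.7,0],
  [-0.8,-0.3,0.7,0],
  [-0.8,-0.3,0.7,0],
  [-0.8,-0.3,0.7,0],
  [-0.8,-0.3,0.7,0],
  [-0.8,-0.3,0.7,0],
  [-0.8,-0.3,0.7,0],
], grip=1)

```text
time: 29.2
position: [0.5264, 0.194, 0.1488]
orientation: [-2.491, -1.913, -0.017]
wrist_force: [-1.6, -0.1, 6.2]
finger_gap: 0.162
```

```bash
python3 st.py;python3 circ.py 786 4 4
```

```text
t 29.2 vise x,y,zk 34.43903913537144 -163.53687599440312 86.29602117500934 theta 64.67721071119995 r 38.09997011421398 F vise 1.5319112080979065 0.47555222340689696 6.17742789278954 gap 0.1622097295577364 yaw -14.958898523174895 tilt [ 0.01  0.01 -1.  ] q [-0.82  0.51  0.52  1.98 -0.37  0.74 -0.34]
[[0, -1.0, 2.5, 0], [0, -1.8, 5.0, 0], [0, -2.5, 7.6, 0], [0, -2.9, 10.2, 0]]
```

Emit:
play_rows([
  [0,-1.0,2.5,0],
  [0,-1.8,5.0,0],
  [0,-2.5,7.6,0],
  [0,-2.9,10.2,0],
  [0,-3.2,12.8,0],
  [0,-3.2,12.8,0],
  [0,-3.2,12.8,0],
])

```text
time: 29.9
position: [0.5234, 0.1948, 0.1373]
orientation: [-2.49, -1.912, -0.017]
wrist_force: [-3.4, -2.2, 12.0]
finger_gap: 0.161
```

```bash
python3 st.py
```

```text
t 29.9 vise x,y,zk 37.53166270263835 -163.5161393540578 74.79369721268614 theta 82.72135825792608 r 37.836559544857266 F vise 2.7612280240851557 2.950158128875742 12.031016698854591 gap 0.16117653695919323 yaw -14.971622662645327 tilt [ 0.01  0.01 -1.  ] q [-0.81  0.52  0.5   1.99 -0.39  0.71 -0.33]
```

Emit:
play_rows([
  [0,0.2,-2,0],
  [0,0.2,-2,0],
  [0,0.2,-2,0],
])

```text
time: 30.2
position: [0.5239, 0.1945, 0.1407]
orientation: [-2.49, -1.911, -0.019]
wrist_force: [-3.8, -0.8, 12.1]
finger_gap: 0.159
```

Emit:
play_rows([
  [0,0.4,-2,0],
  [0,0.4,-2,0],
  [0,0.4,-2,0],
])

```text
time: 30.5
position: [0.5246, 0.1943, 0.1438]
orientation: [-2.49, -1.911, -0.02]
wrist_force: [-3.4, -1.7, 10.2]
finger_gap: 0.161
```

```bash
python3 st.py
```

```text
t 30.5 vise x,y,zk 36.22988762467784 -163.39831057130053 81.30736408647459 theta 72.66683377075158 r 37.95340880449186 F vise 2.835706777384514 2.496260306112895 10.150242214715611 gap 0.16058597275109818 yaw -14.989486154073091 tilt [ 0.01  0.01 -1.  ] q [-0.81  0.51  0.51  1.98 -0.38  0.72 -0.34]
```

```bash
python3 - <<'E'
from h import *
im,d=save('wrist','w21');im=im[:,:,::-1]
print(np.round(d[245:340:8,262]*1000,1));g=im[235:345,255:270].mean((1,2));print(np.where(np.abs(np.diff(g))>12)[0]+235)
s=bot.get_state();print(s['wrist_force'],s['joint_vel'],s['position'])
a=np.hstack([cv2.resize(cv2.imread(f'pics/{f}.png')[220:384,190:330],None,fx=2.6,fy=2.6) for f in['w16','w21']]);cv2.imwrite('pics/cmp2.png',a)
E
```

```text
[153.2 145.8 142.  142.1 144.6 146.8 146.7 147.6 149.1 149.9 152.4 153.4]
[242 243 328 329]
[-2.88609101 -1.45371529 10.29581185] [ 0.00085046 -0.0002701  -0.00174657  0.00086437  0.00082216  0.00292576
  0.00087228] [0.52463857 0.19433895 0.14382577]
```

View pics/cmp2.png

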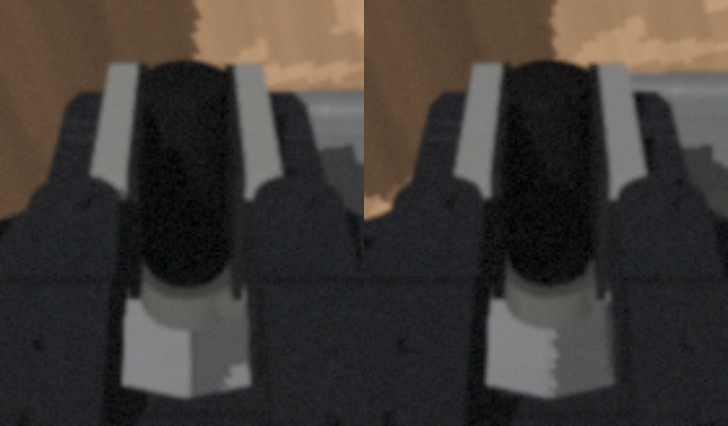

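Emit:
play_rows([
  [0,0,2,0],
  [0,0,2,0],
  [0,0,2,0],
  [0,0,2,0],
  [0,0,2,0],
  [0,0,2,0],
  [0,0,-10,0],
  [0,0,-25,0],
  [0,0,-40,0],
  [0,0,-45,0],
  [0,0,-45,0],
], grip=-0.4)

```text
time: 31.65
position: [0.5249, 0.1941, 0.1904]
orientation: [-2.49, -1.911, -0.025]
wrist_force: [0.4, -0.3, -0.6]
finger_gap: 0.701
```

```bash
python3 st.py; python3 chk.py w22
```

```text
t 31.65 vise x,y,zk 35.95971437323351 -163.2750031145478 127.91855216678823 theta 31.834778786024295 r 68.17374672776542 F vise -0.43268416963104644 0.200732433026614 -0.6405414139742744 gap 0.7014320941092341 yaw -14.982781373916406 tilt [ 0.01  0.01 -1.  ] q [-0.85  0.45  0.55  1.96 -0.33  0.81 -0.38]
knob 1743 [[26.96413847982684, -175.11557662613666, 83.97192331045532], [34.266307149776075, -159.62022101677812, 92.10474233260486], [41.34815317627694, -139.25421890070587, 94.16237251282627]]
knob x,z [33.92 85.28] 65.74756947394808
modtop 0 
((0.0, 0.0), (0.0, 0.0), 0.0)
jawtop 0 
fixtop 0
```

View pics/w22.png

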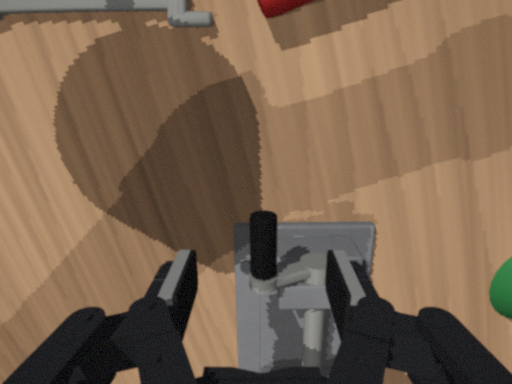

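The knob rests at 65.75° again, the same as before. To see whether it is still preloaded there, I'll press on it from above with shut fingers and read the force. Free turning took about 3 N.

Emit:
play_rows([
  [0,1,0,0],
  [0,1,0,0],
  [0,1,0,0],
  [0,1,0,0],
  [0,1,0,0],
  [0,1,0,0],
  [0,1,0,0],
  [0,1,12,0],
  [0,1,20,0],
  [0,1,21,0],
  [0,1,21,0],
], grip=1)

```text
time: 32.8
position: [0.5252, 0.1939, 0.1678]
orientation: [-2.489, -1.911, -0.02]
wrist_force: [-0.5, -0.1, -0.3]
finger_gap: 0.001
```

Emit:
play_rows([
  [0,0,1.5,0],
  [0,0,1.5,0],
  [0,0,1.5,0],
])

```text
time: 33.1
position: [0.5255, 0.1939, 0.1666]
orientation: [-2.49, -1.911, -0.021]
wrist_force: [0.5, 0.2, 0.4]
finger_gap: 0.001
```

Emit:
play_rows([
  [0,0,1.5,0],
  [0,0,1.5,0],
  [0,0,1.5,0],
])

```text
time: 33.4
position: [0.526, 0.1938, 0.1657]
orientation: [-2.49, -1.911, -0.023]
wrist_force: [-0.7, -0.3, 6.1]
finger_gap: -0.001
```

Emit:
play_rows([
  [0,0,1,0],
  [0,0,1,0],
  [0,0,1,0],
])

```text
time: 33.7
position: [0.5265, 0.1936, 0.1654]
orientation: [-2.491, -1.911, -0.025]
wrist_force: [-0.8, -1.4, 5.4]
finger_gap: -0.001
```

Emit:
play_rows([
  [0,0,1.5,0],
  [0,0,1.5,0],
  [0,0,1.5,0],
])

```text
time: 34.0
position: [0.5272, 0.1934, 0.1647]
orientation: [-2.492, -1.911, -0.027]
wrist_force: [-1.0, -1.0, 7.1]
finger_gap: 0.001
```

Emit:
play_rows([
  [0,0,2.5,0],
  [0,0,2.5,0],
  [0,0,2.5,0],
])

```text
time: 34.3
position: [0.5279, 0.1931, 0.1631]
orientation: [-2.492, -1.911, -0.029]
wrist_force: [0.1, -1.0, 6.8]
finger_gap: 0.002
```

Emit:
play_rows([
  [0,0,3,0],
  [0,0,3,0],
  [0,0,3,0],
])

```text
time: 34.6
position: [0.5289, 0.1928, 0.1612]
orientation: [-2.493, -1.911, -0.032]
wrist_force: [-0.4, -0.6, 9.3]
finger_gap: 0.004
```

Forward resistance starts at about 5.5 N and rises with the angle. That is free friction (3 N) plus about 2.5 N of preload, roughly 50 N at the jaw. I retreat slowly and do a final check.

Emit:
play_rows([
  [0,0,-2,0],
  [0,0,-5,0],
  [0,0,-9,0],
  [0,0,-15,0],
  [0,0,-40,0],
  [0,0,-80,0],
  [-30,5,-110,0],
  [-70,15,-115,0],
  [-100,25,-115,0],
  [-110,30,-115,0],
  [-110,30,-115,0],
  [-110,30,-115,0],
])

```text
time: 35.8
position: [0.5273, 0.0789, 0.2744]
orientation: [-2.491, -1.912, -0.032]
wrist_force: [0.6, 0.5, 0.3]
finger_gap: 0.002
```

```bash
python3 st.py; python3 chk.py w23; python3 -c "
from h import *
save('top','t23')"
```

```text
t 35.8 vise x,y,zk 4.326731158943643 -52.37486107893273 211.94105730491458 theta 1.74598314953034 r 142.00698698077787 F vise -0.47284597918284926 -0.617709246151773 0.25167273041155364 gap 0.002021986681183735 yaw -14.997215173309126 tilt [ 0.02  0.01 -1.  ] q [-0.75  0.3   0.65  1.94 -0.23  0.96 -0.25]
knob 1191 [[26.87228278698482, -173.53146014399235, 87.41481259822372], [33.57581918083148, -156.19240094207456, 91.97747589800568], [41.376607993848644, -138.78237989519823, 94.19657368843512]]
knob x,z [34.28 85.12] 66.20489428659967
modtop 0 
((0.0, 0.0), (0.0, 0.0), 0.0)
jawtop 3268 [[-35.48251988818951, -30.667728651355123, 82.19217439155753], [-1.6607248935721293, -15.115236200701661, 83.94363120420655], [34.70029893990141, 4.921880327160744, 85.4479275976435]]
fixtop 34 [[-36.24686823029571, 44.044440576213084, 81.07963729562678], [-34.06722588271604, 46.74612492131468, 83.30255657565962], [-30.295711493040592, 54.129430394367375, 84.23170857679682]]
```

View pics/w23.png

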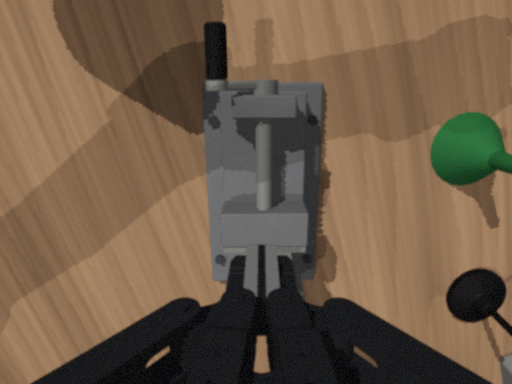

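View pics/t23.png

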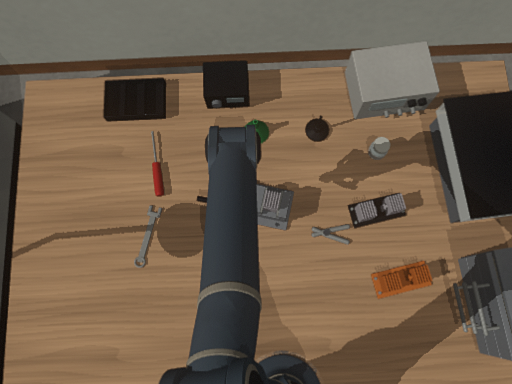

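```bash
python3 -c "
from bench import bot
print(bot.hand_in())"
```

```text
the job is handed in; nothing more can be done
None
```

The module is in the vise, pushed against the fixed jaw and clamped. I handed the job in just after 36 s on the robot's clock, and no verdict was reported.

**What I did:** I lifted the middle module of the grey carrier straight up about 100 mm. I set it on the vise bed about midway along the jaws and let go. Then I turned the crank about 2.4 turns until it stiffened, with up to about 17 N at the knob, and retreated clear.

**What the last checks showed:**
- **Module:** after clamping it stood upright, about 0.7 mm off the middle of the jaws and within 0.2° of square. Its middle was about 20 mm from the fixed jaw's face, as it should be when in contact. I measured this before the final press on the knob; in the last wrist picture the fingers hid the module.
- **Bystanders:** the ones showing in the last top view look unmoved. The arm partly hid the funnel there, but it stood in place in the last wrist picture.
- **Arm:** it stood clear of everything.

**What disagreed:** the crank did not stay where I left it. After each release it ran back about 24° from its farthest point, each time to about 66° past the top. That leaves about 6° past first contact with the module.

The clamp force itself could not be measured. Pressing on the knob from above met about 5.5 N straight away, against about 3 N for free turning. From that I estimate about 50 N left at the jaw, well over the 8 N needed.

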